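# Unload the bench test kiln

### The arm

A 6-joint arm with a two-finger parallel gripper is mounted at the origin on the work surface. World frame = base frame: x ahead of the robot, y to its left, z up, the work surface at z = 0. Lengths are in m, angles in degrees, forces in N, time in s.
With the tool pointing down it reaches from about 0.375 to 0.9 m from the base axis. Payload 3.1 kg.
Tool frame: the origin (TCP) lies at the very end of the fingers, on their centre line; the grasp point (between the pads) lies 19 mm behind it; z points along the fingers, y is the line along which they close (so a half turn about z gives the same grasp; the last joint's range is limited). The gripper opens to 87 mm and grips with 3 to 60 N. Pads are 19 mm wide; open, the fingers measure 117 mm over their backs; the gripper's body (75 mm by 190 mm) begins 51 mm behind the grasp point.
Start: joints at [64.2, 30.224, 82.088, -0, 67.689, -10.227], TCP at [0.168, 0.602, 0.223] pointing down, gripper open.
Joint ranges: [-176.69, 176.69], [-43.24, 126.21], [12.49, 139.97], [-82, 262], [0, 151.66], [-163.58, 163.58]. Speed limits (degrees/s): [159.86, 159.86, 180, 180, 180, 180].

### API

Orientations are given as a 3x3 rotation matrix whose columns are the frame's x, y, z axes.
In Python, from rig import readout, viewer, ticket gives the robot as it stands.
- The arm moves only by the tool send_rows, never from a script. Its argument "moves" is a list of rows, each a list of 6 numbers: the shift along the tool's x, y, z in units of 250 mm (1.0 is 250 mm), then the turn, a rotation vector about the tool's x, y, z in units of 90 degrees (1.0 is 90 degrees). A call has 1 to 12 rows; each row is the pose to reach, as a shift and turn from the pose commanded when the call began, along the tool's axes at that moment; what a row does not reach only later rows make up. A row lasts 1/10 s, in which the tool goes at most 50 mm and 8.59 degrees, less where a joint would pass 70% of its speed; a pose out of reach is approached as far as the arm can. A call with a number of a shift or a turn outside -1 to 1 is refused whole. A call with a gripper value outside its range is refused whole. "grip" is the opening, from 0 (shut) to 1 (fully open), set as the call begins (left out, the last holds). The fingers move at their own pace and stop on an object; the grip force is fixed at half the most. Time passes only in rows, so rows that repeat a pose let the fingers close. It gives the time, the measured TCP pose, the force, the opening and the grip force at its end, in the units of the state.
- readout.read_state(): the state, without advancing time (a new reading comes with each control period).
- viewer.capture(name): name is "scene" or "top" or "wrist"; returns (picture, depth): 384x512x3 uint8, red, green, blue; 384x512 float32, m along the optical axis (not along the pixel's ray), 0 where there is no reading.
- viewer.camera_info(name): a dict with "fx", "fy", "cx", "cy" (pixels), "R" (3x3) and "t" (3): a world point X has camera coordinates R X + t; the wrist camera has in their place "tool_from_camera" (4x4, takes a point from camera to tool coordinates, whose origin is the TCP and whose axes are the flange's). Camera axes: x right, y down, z forward; pixel columns grow to the right and rows downward; lengths in m; the calibration is good to about 2 mm. The wrist camera is an equidistant fisheye: a pixel r from the principal point sees the ray r / f radians off the axis. A picture is of the moment at which its call begins: read the wrist's pose just before it. camera_info takes no time and is no camera call.
- ticket.hand_in(): hands the job in; it is judged then, once.
The state is a dict: "time_s": time; "joint_positions": joint angles; "qvel": joint speeds; "tau": joint torques, N m; "position": TCP position; "tcp_rot": TCP orientation; "force": force on the tool from outside, world axes, zero at the start; "moment": the same for the moment, N m; "opening": opening from 0.0 (shut) to 1.0 (fully open); "grasp_force": force on a finger pad.
Only numpy, scipy, OpenCV 4.12 (cv2) and the standard library are available. Lean on these libraries where they do the work, as an engineer would, in place of code of your own. Each camera call takes 0.05 s, during which the arm holds its last target. There are 200 camera calls.

### The job

The firing is over and the kiln has cooled: turn its firing timer back to zero, fully to the stop, and only then lift the lid off by its knob and set it down flat on the spare kiln shelf beside the kiln. Move every glaze test tile from the kiln to the sample tray, each lying flat in a nest of its own shape, and then put the lid back squarely on the kiln so that it covers the chamber. Leave the other things on the bench where they are.

Things in the scene. Friction and masses are not known exactly. Their poses are not given: they have to be found in the camera images.
- kiln: small steel-jacketed bench test kiln, fixed: 250 mm along its x, 240 along y, rim 165 mm above the bench. Origin at bench level under the chamber's centre, z up. Chamber 190 (x) x 180 (y) mm, 55 mm deep to the kiln shelf that carries the tiles; walls 30 mm. On its -y side a control box, 200 (x) x 96 (y) mm, top level with the rim. Open the fingers 60 mm at most inside
- lid: loose flat kiln lid, cream fibre board with a steel band, 224 (its x) x 214 (y) x 28 mm, 0.34 to 0.59 kg; origin at the centre of its underside, z up. Lies on the rim, overlapping the mouth by 17 mm all round. Dark wood knob on top at its centre: stem 28 mm diameter from 28 to 64 mm above the underside (grip at about 52), head 42 mm diameter from 64 to 76 mm
- timer (a joint): firing timer knob on top of the control box, in rad: 0 = zero, at its stop; grows as the knob is turned clockwise seen from above, so it goes back to zero anticlockwise. Starts between 0.8 and 2.8; friction holds it where it is left (about 0.04 N m)
- timer_grip (a point): grip point of the timer knob, on its upright axis, 37 mm above the top of the control box. Frame turns with the knob: the bar grip, 14 mm thick along y and 46 mm long along x, 32 mm tall, reaches 7 mm above this point. The bar's white mark is on its -x end; at zero it points to the red mark, along the kiln's -x
- batt: spare kiln shelf lying on the bench, fixed, sand-coloured slab 200 x 200 x 15 mm, where the lid is to be set aside. Origin at the centre of its underside, z up. To the kiln's left or right, on the side where the tray is not
- tray: wooden sample tray, fixed, 205 mm along its x, 156 mm along its y (221 x 172 with its frame), top 16 mm above the bench (frame 18). Origin at the centre of its underside, z up. Six nests 7 mm deep, 6 mm wider than their tiles: round at x +64 mm, square at x 0, oblong (long side along x) at x -64 mm, one of each at y +39 and one at y -39 mm
- round1: round glaze test tile, celadon green disc, 48 mm diameter, 20 mm thick, 60 g; origin at its centre, z along its thickness, either face may be up. Starts flat on the kiln shelf, x within 0.1 rad of the kiln's x, in one of 6 places (kiln x 62, 0, -62, y 39, -39 mm), with 25 mm free on both its y sides for fingers. May be absent (None throughout)
- round2: round glaze test tile, celadon green disc, 48 mm diameter, 20 mm thick, 60 g; origin at its centre, z along its thickness, either face may be up. Starts flat on the kiln shelf, x within 0.1 rad of the kiln's x, in one of 6 places (kiln x 62, 0, -62, y 39, -39 mm), with 25 mm free on both its y sides for fingers. May be absent (None throughout)
- square1: square glaze test tile, cobalt blue, 40 x 40 mm, 20 mm thick, 60 g; origin at its centre, z along its thickness, either face may be up. Starts flat on the kiln shelf, x within 0.1 rad of the kiln's x, in one of 6 places (kiln x 62, 0, -62, y 39, -39 mm), with 25 mm free on both its y sides for fingers. May be absent (None throughout)
- square2: square glaze test tile, cobalt blue, 40 x 40 mm, 20 mm thick, 60 g; origin at its centre, z along its thickness, either face may be up. Starts flat on the kiln shelf, x within 0.1 rad of the kiln's x, in one of 6 places (kiln x 62, 0, -62, y 39, -39 mm), with 25 mm free on both its y sides for fingers. May be absent (None throughout)
- oblong1: oblong glaze test tile, rust brown, 50 mm along its x by 28 mm along its y, 20 mm thick, 60 g; origin at its centre, z along its thickness, either face may be up. Starts flat on the kiln shelf, x within 0.1 rad of the kiln's x, in one of 6 places (kiln x 62, 0, -62, y 39, -39 mm), with 25 mm free on both its y sides for fingers. May be absent (None throughout)
- oblong2: oblong glaze test tile, rust brown, 50 mm along its x by 28 mm along its y, 20 mm thick, 60 g; origin at its centre, z along its thickness, either face may be up. Starts flat on the kiln shelf, x within 0.1 rad of the kiln's x, in one of 6 places (kiln x 62, 0, -62, y 39, -39 mm), with 25 mm free on both its y sides for fingers. May be absent (None throughout)
- nest_round1 (a point): centre of the floor of one round nest in the tray, 7 mm below the tray's top; axes as the tray; a tile's origin is 10 mm above it when home
- nest_round2 (a point): centre of the floor of one round nest in the tray, 7 mm below the tray's top; axes as the tray; a tile's origin is 10 mm above it when home
- nest_square1 (a point): centre of the floor of one square nest in the tray, 7 mm below the tray's top; axes as the tray; a tile's origin is 10 mm above it when home
- nest_square2 (a point): centre of the floor of one square nest in the tray, 7 mm below the tray's top; axes as the tray; a tile's origin is 10 mm above it when home
- nest_oblong1 (a point): centre of the floor of one oblong nest in the tray, 7 mm below the tray's top; axes as the tray; a tile's origin is 10 mm above it when home
- nest_oblong2 (a point): centre of the floor of one oblong nest in the tray, 7 mm below the tray's top; axes as the tray; a tile's origin is 10 mm above it when home
- slip_tub: bystander: black tub with a white rim, 84 mm diameter, 95 mm tall; origin under its centre
- tub_lid: bystander: white disc lid lying on the bench, 94 mm diameter, 9 mm thick
- bud_vase: bystander: blue vase, 66 mm diameter, 100 mm tall; origin under its centre
- mug: bystander: white cup, 76 mm diameter, 85 mm tall; origin under its centre
- kiln_post: bystander: cream kiln post, 32 mm diameter, 50 mm tall; origin under its centre
- brush: bystander: brush lying on the bench, 160 mm long

How it is judged (in metres and radians):
On the way, in this order (a step that is already met when the one before it is completed fails the run):
1. the timer is turned back to its zero stop while the lid is still on the kiln (value of joint timer below 0.08 rad and z of lid in the frame of kiln below 0.171 m and horizontal distance between lid and kiln below 0.08 m), for 0.2 s.
2. the lid lies flat on the spare kiln shelf, let go (z of lid in the frame of batt between 0.01 and 0.02 m and horizontal distance between lid and batt below 0.06 m and angle between lid's own z axis and vertical below 0.05 rad and contact force between the fingers and lid below 0.1 N and linear speed of lid below 0.02 m/s), for 0.2 s.
3. every test tile lies flat in a nest of its own shape (((horizontal distance between round1 and nest_round1 below 0.006 m and z of round1 in the frame of nest_round1 below 0.0125 m and angle between the z axis of round1 and the z axis of tray, either way round below 0.1 rad) or (horizontal distance between round1 and nest_round2 below 0.006 m and z of round1 in the frame of nest_round2 below 0.0125 m and angle between the z axis of round1 and the z axis of tray, either way round below 0.1 rad)) and linear speed of each of round1, square1, oblong1, round2, square2, oblong2 below 0.02 m/s and ((horizontal distance between square1 and nest_square1 below 0.006 m and z of square1 in the frame of nest_square1 below 0.0125 m and angle between the z axis of square1 and the z axis of tray, either way round below 0.1 rad) or (horizontal distance between square1 and nest_square2 below 0.006 m and z of square1 in the frame of nest_square2 below 0.0125 m and angle between the z axis of square1 and the z axis of tray, either way round below 0.1 rad)) and ((horizontal distance between oblong1 and nest_oblong1 below 0.006 m and z of oblong1 in the frame of nest_oblong1 below 0.0125 m and angle between the z axis of oblong1 and the z axis of tray, either way round below 0.1 rad) or (horizontal distance between oblong1 and nest_oblong2 below 0.006 m and z of oblong1 in the frame of nest_oblong2 below 0.0125 m and angle between the z axis of oblong1 and the z axis of tray, either way round below 0.1 rad)) and ((horizontal distance between round2 and nest_round1 below 0.006 m and z of round2 in the frame of nest_round1 below 0.0125 m and angle between the z axis of round2 and the z axis of tray, either way round below 0.1 rad) or (horizontal distance between round2 and nest_round2 below 0.006 m and z of round2 in the frame of nest_round2 below 0.0125 m and angle between the z axis of round2 and the z axis of tray, either way round below 0.1 rad)) and ((horizontal distance between square2 and nest_square1 below 0.006 m and z of square2 in the frame of nest_square1 below 0.0125 m and angle between the z axis of square2 and the z axis of tray, either way round below 0.1 rad) or (horizontal distance between square2 and nest_square2 below 0.006 m and z of square2 in the frame of nest_square2 below 0.0125 m and angle between the z axis of square2 and the z axis of tray, either way round below 0.1 rad)) and ((horizontal distance between oblong2 and nest_oblong1 below 0.006 m and z of oblong2 in the frame of nest_oblong1 below 0.0125 m and angle between the z axis of oblong2 and the z axis of tray, either way round below 0.1 rad) or (horizontal distance between oblong2 and nest_oblong2 below 0.006 m and z of oblong2 in the frame of nest_oblong2 below 0.0125 m and angle between the z axis of oblong2 and the z axis of tray, either way round below 0.1 rad))), for 0.2 s.
At the end, for the whole second after the job is handed in: timer within 0.08 rad of zero; every present tile flat on the floor of a nest of its own shape, centre within 6 mm of the nest's; lid flat on the kiln's rim, centre within 15 mm of the chamber's, within 0.1 rad of square (either way round); all at rest and let go (all of step 3 and value of joint timer below 0.08 rad and z of lid in the frame of kiln between 0.16 and 0.17 m and horizontal distance between lid and kiln below 0.015 m and angle between lid's own z axis and vertical below 0.05 rad and angle between the x axis of lid and the x axis of kiln, either way round below 0.1 rad and linear speed of lid below 0.02 m/s); the robot touches nothing.
It fails at once if a bystander is shifted by more than 30 mm (distance of any of slip_tub, tub_lid, bud_vase, mug, kiln_post, brush from where it was at the start of the episode above 0.03 m).
Of round1, square1, oblong1, round2, square2, oblong2 only 3 to 5 are there at a start; the rules pass over those that are not, and their reading is None.
At some moment in a run one of lid may be knocked a few centimetres aside while the robot is not near it.
Once in a run the grip may slacken for a moment while it holds something.
It also fails if it takes over 210 s, if anything falls off the work surface, if the arm or the gripper's body presses on something with over 40 N, if the wrist force passes 120 N, or if a joint passes its speed limit or range.

## Working session

There is one attempt and no reset: what is moved stays moved. The work goes in short steps, Python scripts to look and compute and a tool call to move; the robot and the scene stay as the last step left them, time stands still between calls to the robot, and variables do not carry over. Pictures are saved under pics/ and viewed, at most 14 in all, crops included, and the job is handed in when it is done.

Besides the shell and the picture viewer there is one more tool, called as name(argument=value, ...) on one line, values as JSON. send_rows: Moves the arm, as the interface text tells. Shifts and turns lie within -1 to 1; 1 stands for 250 mm of shift or 90 degrees of turn. Its arguments: {"type":"object","properties":{"moves":{"type":"array"},"grip":{"type":"number"}},"required":["moves"]}

```bash
ls; mkdir -p pics; cat > h.py <<'E'
import numpy as np, cv2
from rig import readout, viewer, ticket
def cap(n):
    im,d=viewer.capture(n); return im,d
def world(n,d):
    c=viewer.camera_info(n); R=np.array(c['R']);t=np.array(c['t'])
    v,u=np.mgrid[:384,:512]
    P=np.stack([(u-c['cx'])/c['fx']*d,(v-c['cy'])/c['fy']*d,d],-1)
    W=(P-t)@R
    W[d<=0]=np.nan
    return W
E
python3 - <<'E'
from h import *
s=readout.read_state(); print(s['position'],s['tcp_rot'],s['time_s'])
for n in('scene','top'):
    im,d=cap(n); np.savez(f'{n}0.npz',im=im,d=d); cv2.imwrite(f'pics/{n}0.png',im[:,:,::-1])
    c=viewer.camera_info(n);print(n,c)
print(viewer.camera_info('wrist'))
E
```

```text
pics
[0.16743295 0.60139378 0.22157971] [[-9.63280402e-01  2.68495756e-01 -9.46967104e-04]
 [ 2.68497139e-01  9.63278534e-01 -1.93709323e-03]
 [ 3.92091772e-04 -2.12022191e-03 -9.99997675e-01]] 0.0
scene {'fx': 413.3265759364536, 'fy': 413.3265759364536, 'cx': 262.8708624115393, 'cy': 192.11753758638577, 'R': array([[-0.18949512,  0.98186109, -0.0063566 ],
       [ 0.56960211,  0.10465302, -0.81523076],
       [-0.79977812, -0.15810298, -0.57910138]]), 't': array([ 0.10248678, -0.19697424,  1.72071381])}
top {'fx': 428.1338806032142, 'fy': 428.1338806032142, 'cx': 257.25117901907566, 'cy': 188.26799706802146, 'R': array([[ 0.02012395, -0.99979272, -0.00308815],
       [-0.99832194, -0.0199264 , -0.05437132],
       [ 0.05429851,  0.00417713, -0.99851601]]), 't': array([-0.01168484,  0.57270452,  1.21982959])}
{'fx': 297.3186396354542, 'fy': 297.3186396354542, 'cx': 253.81373609161201, 'cy': 190.9176507476864, 'tool_from_camera': array([[-1.20887874e-03, -9.66167628e-01, -2.57912103e-01,
         6.94222734e-02],
       [ 9.99999047e-01, -1.33987259e-03,  3.32143912e-04,
         6.47859076e-04],
       [-6.66476052e-04, -2.57911456e-01,  9.66168327e-01,
        -1.61696965e-01],
       [ 0.00000000e+00,  0.00000000e+00,  0.00000000e+00,
         1.00000000e+00]])}
```

View pics/top0.png

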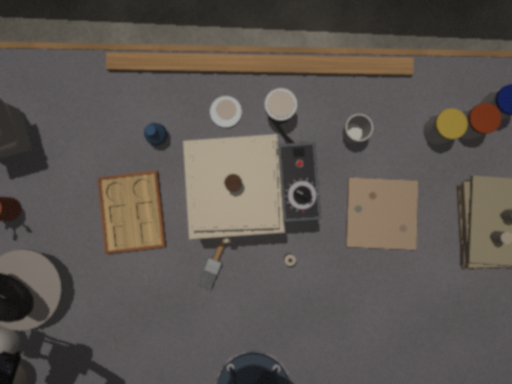

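View pics/scene0.png

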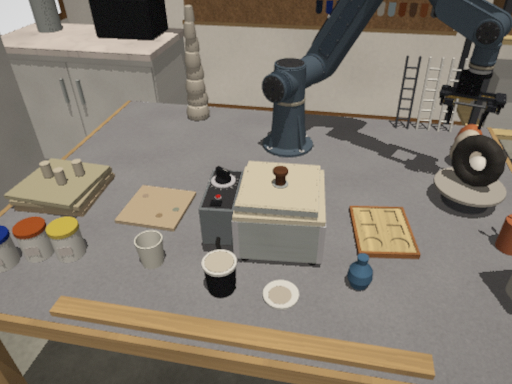

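The top view shows the kiln with its lid at (233,185), the timer at (301,195), the tray at (131,211), the batt at (382,213) and the brush at (215,265). Next I fit the poses.

```bash
python3 - <<'E'
from h import *
z=np.load('top0.npz'); im,d=z['im'],z['d']; W=world('top',d)
def rect(m,name):
    n,l,st,_=cv2.connectedComponentsWithStats(m.astype(np.uint8),connectivity=4)
    k=1+np.argmax(st[1:,4]); mm=l==k
    p=W[mm][:,:2].astype(np.float32)
    r=cv2.minAreaRect(p*1000); print(name,mm.sum(),np.round(r[0],1),np.round(r[1],1),round(r[2],2),'z',np.round(np.median(W[mm][:,2]),4))
    return mm
Z=W[:,:,2]
v,u=np.mgrid[:384,:512]
box=lambda a,b,c,e:(u>a)&(u<b)&(v>c)&(v<e)
rect((Z>.18)&(Z<.205)&box(170,295,120,250),'lid top')
rect((Z>.155)&(Z<.178)&box(280,330,130,230),'ctrl')
rect((Z>.15)&(Z<.3)&box(170,330,120,250),'all')
rect((Z>.215)&box(210,260,160,210),'lidknob')
rect((Z>.18)&(Z<.25)&box(285,320,175,215),'timer')
rect((Z>.009)&(Z<.025)&box(340,425,170,255),'batt')
rect((Z>.007)&(Z<.03)&box(90,170,165,260),'tray')
for n,b in dict(tub=(262,300,88,122),tublid=(208,243,95,128),vase=(140,170,120,150),mug=(342,376,112,145),post=(282,300,250,270)).items():
    rect((Z>.004)&box(*b),n)
big=cv2.resize(im[125:245,170:330],None,fx=5,fy=5,interpolation=cv2.INTER_CUBIC)
cv2.imwrite('pics/kiln.png',cv2.convertScaleAbs(big[:,:,::-1],alpha=1.5))
for q in [(301,183),(301,195),(299,163),(233,183)]: print(q,W[q[1],q[0]])
E
```

```text
lid top 7612 [573.8  57.3] [225.8 215.6] 2.98 z 0.1936
ctrl 2667 [ 574.9 -110.4] [222.2  99.5] 0.97 z 0.166
all 12227 [573.1  12.9] [251.8 336.8] 5.45 z 0.1922
lidknob 239 [573.2  56.4] [40.5 38.1] 0.47 z 0.2408
timer 133 [ 551.  -114.1] [45.  20.7] 57.18 z 0.2074
batt 4787 [ 508.  -361.3] [201.8 200.1] 88.58 z 0.0148
tray 4399 [497.6 364.1] [221.8 179.3] 7.94 z 0.0152
tub 868 [804.1 -64.9] [94.6 96.8] 3.06 z 0.096
tublid 774 [796.7  96.9] [92.3 92. ] 29.96 z 0.009
vase 436 [722.3 291.5] [65.5 61.3] 7.9 z 0.0649
mug 563 [ 742.2 -276.3] [74.7 74.6] 34.86 z 0.0535
post 122 [373.5 -95.8] [32.5 30.1] 84.38 z 0.0494
(301, 183) [ 0.5797044  -0.11068568  0.17356675]
(301, 195) [ 0.5481429  -0.10787756  0.20660283]
(299, 163) [ 0.63021762 -0.10494015  0.17318466]
(233, 183) [0.5720052  0.05645268 0.23896459]
```

View pics/kiln.png

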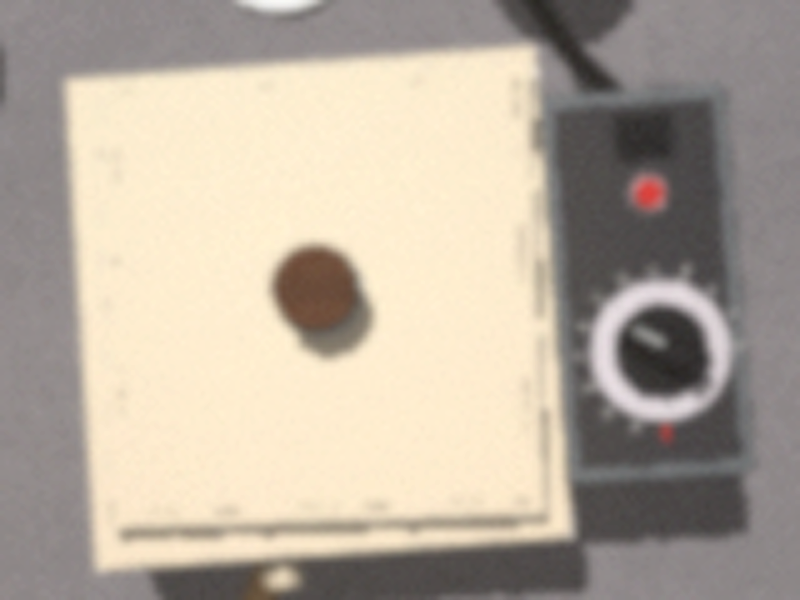

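The red zero mark is at crop (667,432), on the kiln's -x side. The bar's white mark is at (648,335), pointing at about 57° world yaw, so the knob has to turn about 126° anticlockwise to yaw 183°.

```bash
cat >> h.py <<'E'
from scipy.spatial.transform import Rotation as Ro
def down(yaw):  # tool y axis at world yaw (deg), z down
    a=np.radians(yaw); y=np.array([np.cos(a),np.sin(a),0]); z=np.array([0,0,-1.]); return np.stack([np.cross(y,z),y,z],1)
def pose():
    s=readout.read_state(); return np.array(s['position']),np.array(s['tcp_rot'])
def plan(wps,start=None):
    """wps: calls -> list of (x,y,z,yaw); prints rows and 0.1 s steps for each"""
    p,R=start or pose()
    for c in wps:
        q,Q=p,R
        for (x,y,z,yw) in c:
            T=np.array([x,y,z]);D=down(yw)
            s=R.T@(T-p)/.25; r=Ro.from_matrix(R.T@D).as_rotvec()/(np.pi/2)
            n=max(np.linalg.norm(T-q)/.05,np.degrees(Ro.from_matrix(Q.T@D).magnitude())/8.59)
            print([float(round(v,3)) for v in (*s,*r)],'steps',round(n,1),'' if max(abs(s).max(),abs(r).max())<=1 else 'TOO BIG')
            q,Q=T,D
        p,R=q,Q; print('--')
E
python3 - <<'E'
from h import *
z=np.load('top0.npz'); im,d=z['im'],z['d']; W=world('top',d)
v,u=np.mgrid[:384,:512]
m=(W[:,:,2]>.195)&(W[:,:,2]<.22)&(u>285)&(u<320)&(v>175)&(v<215)
p=W[m][:,:2];c=p.mean(0);w,V=np.linalg.eigh(np.cov((p-c).T));print(c,np.sqrt(w)*12**.5,np.degrees(np.arctan2(V[1,1],V[0,1])))
# white ring
b=im.min(2)>130
m=b&(u>285)&(u<320)&(v>175)&(v<215)&(W[:,:,2]<.19)
cc=cv2.fitEllipse(np.argwhere(m)[:,::-1].astype(np.float32));print(cc,W[m][:,2].mean())
ci=viewer.camera_info('top');R=np.array(ci['R']);t=np.array(ci['t'])
ray=R.T@np.array([(cc[0][0]-ci['cx'])/ci['fx'],(cc[0][1]-ci['cy'])/ci['fy'],1]);o=-R.T@t
for zz in(.166,.172): print(o+ray*(zz-o[2])/ray[2])
plan([[(.168,.602,.33,74.4),(.33,.40,.33,30)],[(.42,.18,.33,0)],[(.55,-.06,.33,-33)]])
E
```

```text
[ 0.5497668  -0.11316881] [0.01414422 0.04493034] 62.90905039922886
((301.74822998046875, 194.68545532226562), (23.970319747924805, 24.09514045715332), 142.20062255859375) 0.17085392425709828
[ 0.55062854 -0.11375107  0.166     ]
[ 0.5503799  -0.11315067  0.172     ]
[-0.001, 0.002, -0.433, -0.001, -0.0, 0.0] steps 2.2 
[-0.842, -0.603, -0.432, -0.001, 0.0, 0.494] steps 5.2 
--
[-0.942, -0.128, 0.0, 0.0, 0.0, 0.333] steps 4.8 
--
[-0.96, 0.52, 0.0, 0.0, 0.0, 0.367] steps 5.5 
--
```

send_rows(moves=[[0, 0, -0.43, 0, 0, 0], [0, 0, -0.43, 0, 0, 0], [0, 0, -0.43, 0, 0, 0], [-0.84, -0.6, -0.43, 0, 0, 0.49], [-0.84, -0.6, -0.43, 0, 0, 0.49], [-0.84, -0.6, -0.43, 0, 0, 0.49], [-0.84, -0.6, -0.43, 0, 0, 0.49], [-0.84, -0.6, -0.43, 0, 0, 0.49], [-0.84, -0.6, -0.43, 0, 0, 0.49]], grip=0.5)

```text
time_s: 1.0
position: [0.3323, 0.3973, 0.3293]
tcp_rot: [[-0.498, 0.867, 0.0], [0.867, 0.498, -0.003], [-0.002, -0.001, -1.0]]
force: [-0.6, 0.3, -0.9]
opening: 0.502
grasp_force: 0.0
```

send_rows(moves=[[-0.94, -0.13, 0, 0, 0, 0.33], [-0.94, -0.13, 0, 0, 0, 0.33], [-0.94, -0.13, 0, 0, 0, 0.33], [-0.94, -0.13, 0, 0, 0, 0.33], [-0.94, -0.13, 0, 0, 0, 0.33], [-0.94, -0.13, 0, 0, 0, 0.33]])

```text
time_s: 1.6
position: [0.4219, 0.1789, 0.3296]
tcp_rot: [[-0.006, 1.0, 0.0], [1.0, 0.006, -0.001], [-0.001, 0.0, -1.0]]
force: [-0.3, 0.7, 0.5]
opening: 0.5
grasp_force: 0.0
```

```bash
python3 - <<'E'
from h import *
print(*pose(),readout.read_state()['opening'])
plan([[(.55,-.1,.30,-27.1)],[(.55,-.1132,.215,-27.1),(.55,-.1132,.182,-27.1)]])
E
```

```text
[0.42186366 0.178899   0.32959152] [[-6.17308206e-03  9.99980946e-01  3.34811584e-05]
 [ 9.99980187e-01  6.17311863e-03 -1.23213679e-03]
 [-1.23232000e-03  2.58744135e-05 -9.99999240e-01]] 0.5002177330930452
[-1.119, 0.506, 0.12, 0.0, 0.001, 0.305] steps 6.2 TOO BIG
--
[-0.047, 0.024, 0.34, 0.0, 0.0, 0.0] steps 1.7 
[-0.047, 0.024, 0.472, 0.0, 0.0, 0.0] steps 0.7 
--
```

send_rows(moves=[[-0.96, 0.51, 0.1, 0, 0, 0.305], [-0.96, 0.51, 0.1, 0, 0, 0.305], [-0.96, 0.51, 0.1, 0, 0, 0.305], [-0.96, 0.51, 0.1, 0, 0, 0.305], [-0.96, 0.51, 0.1, 0, 0, 0.305], [-0.96, 0.51, 0.1, 0, 0, 0.305], [-0.96, 0.51, 0.1, 0, 0, 0.305], [-0.96, 0.51, 0.1, 0, 0, 0.305]])

```text
time_s: 2.4
position: [0.55, -0.0553, 0.3042]
tcp_rot: [[0.451, 0.893, -0.002], [0.893, -0.451, 0.002], [0.001, -0.003, -1.0]]
force: [0.5, 1.1, -0.8]
opening: 0.499
grasp_force: 0.0
```

```bash
python3 - <<'E'
from h import *
print(*pose())
plan([[(.55,-.1132,.23,-27.1),(.55,-.1132,.183,-27.1)]])
im,d=cap('wrist'); cv2.imwrite('pics/w1.png',im[:,:,::-1])
E
```

```text
[ 0.54998813 -0.05526119  0.30418424] [[ 4.50664824e-01  8.92690583e-01 -2.17707366e-03]
 [ 8.92692986e-01 -4.50661528e-01  1.84924705e-03]
 [ 6.69682082e-04 -2.77684898e-03 -9.99995920e-01]]
[-0.207, 0.105, 0.296, -0.002, -0.0, 0.003] steps 1.9 
[-0.207, 0.106, 0.484, -0.002, -0.0, 0.003] steps 0.9 
--
```

View pics/w1.png

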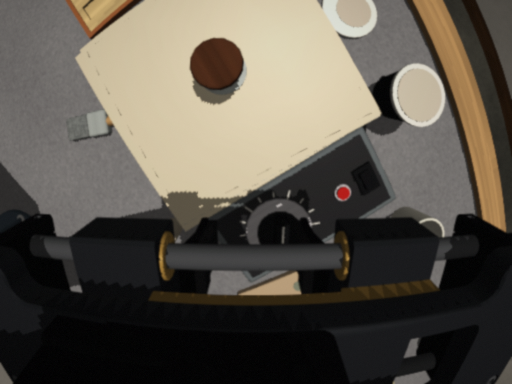

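The wrist view shows the knob's white mark at (283,230), lined up with the tool's x axis. That agrees with a yaw of about 63°.

send_rows(moves=[[-0.207, 0.105, 0.296, 0, 0, 0.003], [-0.207, 0.105, 0.296, 0, 0, 0.003], [-0.207, 0.105, 0.296, 0, 0, 0.003], [-0.207, 0.105, 0.296, 0, 0, 0.003], [-0.207, 0.106, 0.39, 0, 0, 0.003], [-0.207, 0.106, 0.484, 0, 0, 0.003], [-0.207, 0.106, 0.484, 0, 0, 0.003], [-0.207, 0.106, 0.484, 0, 0, 0.003]])

```text
time_s: 3.25
position: [0.5516, -0.1136, 0.1856]
tcp_rot: [[0.454, 0.891, 0.002], [0.891, -0.454, -0.0], [0.001, 0.002, -1.0]]
force: [0.9, 0.7, 0.5]
opening: 0.503
grasp_force: 0.0
```

send_rows(moves=[[0, 0, 0, 0, 0, 0], [0, 0, 0, 0, 0, 0], [0, 0, 0, 0, 0, 0], [0, 0, 0, 0, 0, 0], [0, 0, 0, 0, 0, 0], [0, 0, 0, 0, 0, 0]], grip=0.0)

```text
time_s: 3.85
position: [0.55, -0.1145, 0.1843]
tcp_rot: [[0.455, 0.89, -0.002], [0.89, -0.455, 0.001], [-0.0, -0.002, -1.0]]
force: [-3.0, 1.9, 4.0]
opening: 0.159
grasp_force: 30.0
```

send_rows(moves=[[0, 0, 0, 0, 0, -0.9], [0, 0, 0, 0, 0, -0.9], [0, 0, 0, 0, 0, -0.9], [0, 0, 0, 0, 0, -0.9], [0, 0, 0, 0, 0, -0.9], [0, 0, 0, 0, 0, -0.9], [0, 0, 0, 0, 0, -0.9], [0, 0, 0, 0, 0, -0.9], [0, 0, 0, 0, 0, -0.9], [0, 0, 0, 0, 0, -0.9], [0, 0, 0, 0, 0, -0.9]])

```text
time_s: 4.95
position: [0.5498, -0.1146, 0.1843]
tcp_rot: [[-0.808, 0.589, -0.002], [0.589, 0.808, 0.001], [0.002, -0.001, -1.0]]
force: [-3.5, 0.8, 4.6]
opening: 0.157
grasp_force: 30.0
```

send_rows(moves=[[0, 0, 0, 0, 0, -0.09], [0, 0, 0, 0, 0, -0.18], [0, 0, 0, 0, 0, -0.27], [0, 0, 0, 0, 0, -0.34], [0, 0, 0, 0, 0, -0.38], [0, 0, 0, 0, 0, -0.41], [0, 0, 0, 0, 0, -0.44], [0, 0, 0, 0, 0, -0.46], [0, 0, 0, 0, 0, -0.46], [0, 0, 0, 0, 0, -0.46]])

```text
time_s: 5.95
position: [0.5498, -0.1146, 0.1843]
tcp_rot: [[-0.996, -0.092, -0.002], [-0.092, 0.996, 0.0], [0.002, 0.001, -1.0]]
force: [-4.9, 0.4, 5.5]
opening: 0.158
grasp_force: 30.0
```

```bash
python3 - <<'E'
from h import *
p,R=pose();s=readout.read_state();print(p,'mark yaw',np.degrees(np.arctan2(R[1,1],R[0,1]))+90,s['moment'],s['force'],s['opening'])
E
```

```text
[ 0.54984107 -0.11464547  0.18431362] mark yaw 185.26470234239855 [0.21726916 0.63837111 0.01597932] [-4.86281187  0.36485407  5.51521811] 0.1579351158981477
```

send_rows(moves=[[0, 0, 0, 0, 0, -0.02], [0, 0, 0, 0, 0, -0.04], [0, 0, 0, 0, 0, -0.06], [0, 0, 0, 0, 0, -0.07], [0, 0, 0, 0, 0, -0.07], [0, 0, 0, 0, 0, -0.07]])

```text
time_s: 6.55
position: [0.5502, -0.1146, 0.1843]
tcp_rot: [[-0.98, -0.198, -0.001], [-0.198, 0.98, 0.001], [0.001, 0.001, -1.0]]
force: [-2.6, 0.6, 5.3]
opening: 0.172
grasp_force: 31.7
```

```bash
python3 - <<'E'
from h import *
p,R=pose();s=readout.read_state();print(p,'mark yaw',np.degrees(np.arctan2(R[1,1],R[0,1]))+90,s['moment'],s['force'],s['opening'],s['tau'])
E
```

```text
[ 0.55017969 -0.11457993  0.18427144] mark yaw 191.43919861207848 [ 0.19686564  0.62638636 -0.77305011] [-2.62717811  0.55203233  5.32162771] 0.1719176151351028 [  0.6233204  -37.15838671 -15.86238027  -0.31403116  -1.04253296
  -0.74462621]
```

The stop is reached: the z moment is -0.77 N m and the fingers slip on the bar. I'll release, rise and go to the lid knob.

```bash
python3 - <<'E'
from h import *
plan([[(.5502,-.1146,.275,101.44),(.5734,.0565,.275,93),(.5734,.0565,.199,93)],
[(.5734,.0565,.29,93),(.55,-.15,.29,93)],[(.508,-.3613,.20,91)],[(.508,-.3613,.051,90)]])
E
```

```text
[0.0, 0.0, -0.363, 0.001, -0.001, -0.0] steps 1.8 
[-0.226, 0.653, -0.362, 0.001, -0.001, 0.094] steps 3.5 
[-0.227, 0.652, -0.058, 0.001, -0.001, 0.094] steps 1.5 
--
[0.0, 0.0, -0.364, 0.0, 0.0, 0.0] steps 1.8 
[0.137, -0.82, -0.364, 0.0, 0.0, 0.0] steps 4.2 
--
[0.212, -0.835, 0.36, 0.0, 0.0, 0.022] steps 4.7 
--
[0.0, 0.0, 0.596, 0.0, 0.0, 0.011] steps 3.0 
--
```

send_rows(moves=[[0, 0, 0, 0, 0, 0.02], [0, 0, 0, 0, 0, 0.04], [0, 0, 0, 0, 0, 0.04]])

```text
time_s: 6.85
position: [0.5502, -0.1146, 0.1843]
tcp_rot: [[-0.99, -0.138, -0.001], [-0.138, 0.99, 0.0], [0.001, 0.001, -1.0]]
force: [-3.4, 0.9, 5.7]
opening: 0.162
grasp_force: 29.2
```

send_rows(moves=[[0, 0, 0, 0, 0, 0], [0, 0, 0, 0, 0, 0], [0, 0, 0, 0, 0, 0], [0, 0, -0.2, 0, 0, 0], [0, 0, -0.36, 0, 0, 0], [0, 0, -0.36, 0, 0, 0], [0, 0, -0.36, 0, 0, 0]], grip=0.6)

```text
time_s: 7.55
position: [0.5514, -0.115, 0.2749]
tcp_rot: [[-0.99, -0.139, 0.002], [-0.139, 0.99, -0.001], [-0.002, -0.001, -1.0]]
force: [-0.5, -0.3, -1.1]
opening: 0.591
grasp_force: 0.0
```

```bash
python3 - <<'E'
from h import *
im,d=cap('top'); W=world('top',d)
v,u=np.mgrid[:384,:512]
Z=W[:,:,2]
m=(u>285)&(u<320)&(v>175)&(v<215)
print(Z[m].max())
big=np.hstack([cv2.resize(im[150:225,270:330],None,fx=6,fy=6,interpolation=cv2.INTER_CUBIC)])
im2,d2=cap('wrist');
cv2.imwrite('pics/t2.png',np.hstack([big[:384,:,::-1],im2[:384,:,::-1]][:2]) if big.shape[0]==384 else np.hstack([cv2.resize(big,(307,384)),im2[:, 100:450]])[:,:,::-1])
plan([[(.5734,.0565,.275,93),(.5734,.0565,.199,93)],
[(.5734,.0565,.29,93),(.57,-.15,.29,93)],[(.508,-.3613,.20,91)],[(.508,-.3613,.051,90)]])
E
```

```text
nan
[-0.188, 0.664, -0.009, 0.001, -0.002, 0.056] steps 3.5 
[-0.189, 0.664, 0.295, 0.001, -0.002, 0.056] steps 1.5 
--
[0.0, 0.0, -0.364, 0.0, 0.0, 0.0] steps 1.8 
[0.057, -0.824, -0.364, 0.0, 0.0, 0.0] steps 4.1 
--
[0.292, -0.831, 0.36, 0.0, 0.0, 0.022] steps 4.8 
--
[0.0, 0.0, 0.596, 0.0, 0.0, 0.011] steps 3.0 
--
```

View pics/t2.png

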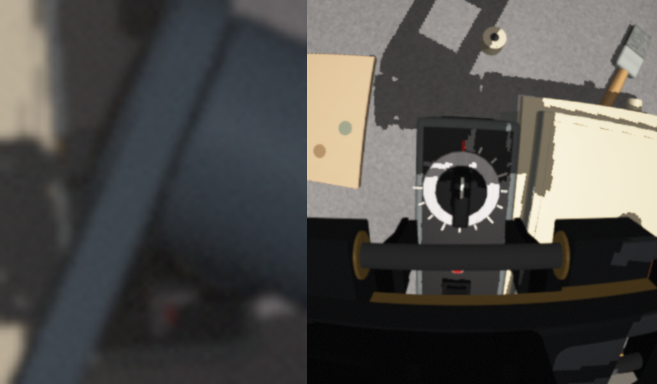

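The mark at (462,187) points to the red zero mark at (463,145), so the timer is at zero. Now the lid.

send_rows(moves=[[-0.188, 0.664, -0.01, 0, 0, 0.056], [-0.188, 0.664, -0.01, 0, 0, 0.056], [-0.188, 0.664, -0.01, 0, 0, 0.056], [-0.188, 0.664, -0.01, 0, 0, 0.056], [-0.188, 0.664, -0.01, 0, 0, 0.056], [-0.188, 0.664, -0.01, 0, 0, 0.056]], grip=1.0)

```text
time_s: 8.25
position: [0.5734, 0.0563, 0.2749]
tcp_rot: [[-0.999, -0.053, -0.003], [-0.053, 0.999, -0.0], [0.003, -0.0, -1.0]]
force: [-0.4, 0.7, 0.3]
opening: 0.977
grasp_force: 0.0
```

```bash
cat >> h.py <<'E'
def wworld(d):
    """wrist depth -> world points; call with pose read before capture"""
    p,R=pose(); c=viewer.camera_info('wrist'); v,u=np.mgrid[:384,:512]
    x=(u-c['cx'])/c['fx'];y=(v-c['cy'])/c['fy'];r=np.hypot(x,y)+1e-9
    k=np.tan(np.minimum(r,1.4))/r
    P=np.stack([x*k*d,y*k*d,d],-1); T=np.array(c['tool_from_camera'])
    W=(P@T[:3,:3].T+T[:3,3])@R.T+p; W[(d<=0)|(r>1.3)]=np.nan; return W
E
python3 - <<'E'
from h import *
print(*pose())
im,d=cap('wrist');W=wworld(d);Z=W[:,:,2]
m=(Z>.233)&(Z<.246)&(abs(W[:,:,0]-.573)<.06)&(abs(W[:,:,1]-.057)<.06)
(c,r)=cv2.minEnclosingCircle(W[m][:,:2].astype(np.float32)*1000);print('head',c,r,np.median(Z[m]),m.sum())
plan([[(.5734,.0565,.199,93)]])
cv2.imwrite('pics/w3.png',im[:,:,::-1])
E
```

```text
[0.57335041 0.05627513 0.27486167] [[-9.98579819e-01 -5.31714054e-02 -3.33869159e-03]
 [-5.31700884e-02  9.98585354e-01 -4.82076172e-04]
 [ 3.35960119e-03 -3.03873009e-04 -9.99994310e-01]]
head (574.5392456054688, 55.71432876586914) 20.964570999145508 0.24068288576737043 2615
[-0.0, 0.004, 0.305, -0.0, -0.002, -0.0] steps 1.5 
--
```

send_rows(moves=[[0.001, 0, 0.15, 0, -0.002, 0], [0.001, 0, 0.305, 0, -0.002, 0], [0.001, 0, 0.305, 0, -0.002, 0], [0.001, 0, 0.305, 0, -0.002, 0], [0.001, 0, 0.305, 0, -0.002, 0]])

```text
time_s: 8.8
position: [0.5749, 0.0552, 0.2018]
tcp_rot: [[-0.999, -0.051, 0.005], [-0.051, 0.999, -0.0], [-0.005, -0.0, -1.0]]
force: [0.1, 0.1, -0.5]
opening: 1.003
grasp_force: 0.0
```

send_rows(moves=[[0, 0, 0, 0, 0, 0], [0, 0, 0, 0, 0, 0], [0, 0, 0, 0, 0, 0], [0, 0, 0, 0, 0, 0], [0, 0, 0, 0, 0, 0], [0, 0, 0, 0, 0, 0], [0, 0, -0.08, 0, 0, 0], [0, 0, -0.08, 0, 0, 0]], grip=0.0)

```text
time_s: 9.6
position: [0.5749, 0.0561, 0.2215]
tcp_rot: [[-0.999, -0.052, 0.006], [-0.052, 0.999, -0.0], [-0.006, -0.0, -1.0]]
force: [-0.0, -0.2, -2.6]
opening: 0.461
grasp_force: 30.0
```

The opening is 40 mm, so the pads caught the head instead of the 28 mm stem; the grasp was about 4 mm too high. I'll put the lid down and redo it.

send_rows(moves=[[0, 0, 0.04, 0, 0, 0], [0, 0, 0.08, 0, 0, 0], [0, 0, 0.08, 0, 0, 0], [0, 0, 0.08, 0, 0, 0]])

```text
time_s: 10.0
position: [0.5772, 0.0561, 0.2048]
tcp_rot: [[-0.999, -0.052, 0.013], [-0.052, 0.999, -0.001], [-0.013, -0.001, -1.0]]
force: [-3.0, 1.0, 23.9]
opening: 0.462
grasp_force: 30.8
```

send_rows(moves=[[0, 0, 0, 0, 0, 0], [0, 0, 0, 0, 0, 0], [0, 0, 0, 0, 0, 0], [0, 0, 0, 0, 0, 0]], grip=1.0)

```text
time_s: 10.4
position: [0.5732, 0.0562, 0.1989]
tcp_rot: [[-0.999, -0.052, 0.001], [-0.052, 0.999, 0.0], [-0.001, 0.0, -1.0]]
force: [-0.6, 0.2, -0.1]
opening: 0.737
grasp_force: 0.0
```

```bash
python3 - <<'E'
from h import *
print(*pose(),readout.read_state()['opening'])
im,d=cap('wrist');W=wworld(d);Z=W[:,:,2]
cv2.imwrite('pics/w4.png',im[:,:,::-1])
m=(Z>.15)&(Z<.26)&(abs(W[:,:,0]-.573)<.12)&(abs(W[:,:,1]-.057)<.12)
print(np.nanpercentile(Z[m],[5,25,50,75,95,99]))
E
```

```text
[0.57316829 0.05615437 0.1989416 ] [[-9.98662594e-01 -5.16982471e-02  5.60029912e-04]
 [-5.16980277e-02  9.98662683e-01  3.99496484e-04]
 [-5.79934243e-04  3.70009753e-04 -9.99999763e-01]] 0.7374773511451677
[0.19132059 0.19282301 0.19336563 0.19392666 0.23791184 0.24801961]
```

View pics/w4.png

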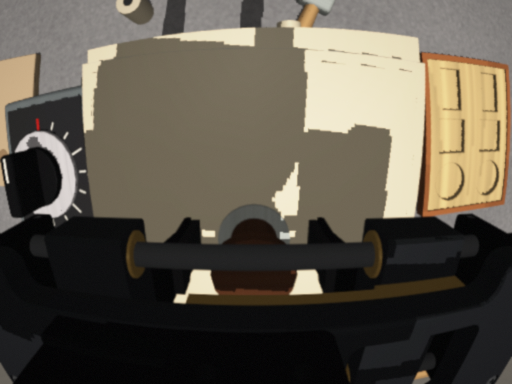

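The lid is flat on the rim, and the knob is between the fingers at (255,265). I go 3 mm lower and close.

send_rows(moves=[[0, 0, 0.012, 0, 0, 0], [0, 0, 0.012, 0, 0, 0], [0, 0, 0.012, 0, 0, 0]])

```text
time_s: 10.75
position: [0.5738, 0.0561, 0.1969]
tcp_rot: [[-0.999, -0.052, 0.002], [-0.052, 0.999, 0.0], [-0.002, 0.0, -1.0]]
force: [0.7, 1.2, -0.2]
opening: 0.979
grasp_force: 0.0
```

send_rows(moves=[[0, 0, 0, 0, 0, 0], [0, 0, 0, 0, 0, 0], [0, 0, 0, 0, 0, 0], [0, 0, 0, 0, 0, 0], [0, 0, 0, 0, 0, 0], [0, 0, 0, 0, 0, 0], [0, 0, 0, 0, 0, 0]], grip=0.0)

```text
time_s: 11.45
position: [0.574, 0.0561, 0.1973]
tcp_rot: [[-0.999, -0.052, 0.003], [-0.052, 0.999, 0.0], [-0.003, -0.0, -1.0]]
force: [1.7, -0.5, -0.1]
opening: 0.464
grasp_force: 30.0
```

send_rows(moves=[[0, 0, 0, 0, 0, 0], [0, 0, 0, 0, 0, 0], [0, 0, -0.03, 0, 0, 0], [0, 0, -0.03, 0, 0, 0], [0, 0, -0.03, 0, 0, 0]], grip=0.7)

```text
time_s: 11.95
position: [0.5743, 0.0561, 0.2053]
tcp_rot: [[-0.999, -0.052, 0.004], [-0.052, 0.999, 0.0], [-0.004, -0.0, -1.0]]
force: [0.2, -0.0, 0.0]
opening: 0.696
grasp_force: 0.0
```

send_rows(moves=[[0, 0, 0, 0, 0, 0], [0, 0, 0, 0, 0, 0], [0, 0, 0, 0, 0, 0], [0, 0, 0, 0, 0, 0], [0, 0, 0, 0, 0, 0], [0, 0, -0.1, 0, 0, 0], [0, 0, -0.2, 0, 0, 0], [0, 0, -0.2, 0, 0, 0]], grip=0.0)

```text
time_s: 12.75
position: [0.5757, 0.056, 0.2573]
tcp_rot: [[-0.999, -0.052, 0.009], [-0.052, 0.999, -0.0], [-0.009, -0.001, -1.0]]
force: [1.0, -0.7, -3.0]
opening: 0.465
grasp_force: 29.3
```

```bash
python3 - <<'E'
from h import *
print(pose()[0],readout.read_state()['opening'],readout.read_state()['force'])
im,d=cap('scene');cv2.imwrite('pics/s5.png',im[100:300,150:400,::-1].repeat(3,0).repeat(3,1))
im,d=cap('wrist');W=wworld(d);Z=W[:,:,2]
m=(Z>.18)&(Z<.25)&(abs(W[:,:,0]-.52)<.06)&(abs(W[:,:,1]-.057)<.1)
p=W[m]; med=np.median(p[:,2]); p=p[abs(p[:,2]-med)<.015]
A=np.c_[p[:,:2],np.ones(len(p))];k=np.linalg.lstsq(A,p[:,2],rcond=None)[0];print(med,'slopes',k,'z at knob',k@[.574,.056,1])
E
```

```text
[0.57573447 0.05599824 0.25730687] 0.4646608993086838 [ 0.95094114 -0.71409788 -2.98572119]
0.2421599729998392 slopes [0.01333701 0.00086776 0.23523318] z at knob 0.2429372142519558
```

View pics/s5.png

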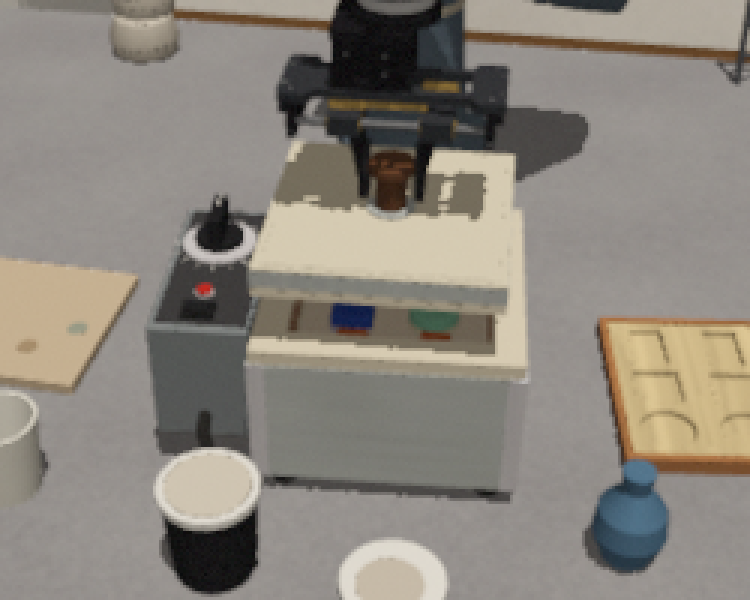

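The lid hangs level, 50 mm above the rim, gripped by its head. Carry it to the batt.

```bash
python3 - <<'E'
from h import *
plan([[(.574,.056,.305,93),(.565,-.18,.305,93)],[(.508,-.3613,.26,91)],[(.508,-.3613,.068,91),(.508,-.3613,.058,91)]])
E
```

```text
[-0.003, -0.001, -0.204, 0.0, 0.001, -0.0] steps 1.0 
[0.082, -0.942, -0.204, 0.0, 0.001, -0.0] steps 4.7 
--
[0.266, -0.712, 0.18, 0.0, 0.0, 0.022] steps 3.9 
--
[0.0, 0.0, 0.768, 0.0, 0.0, 0.0] steps 3.8 
[0.0, 0.0, 0.808, 0.0, 0.0, 0.0] steps 0.2 
--
```

send_rows(moves=[[0, 0, -0.1, 0, 0, 0], [0, 0, -0.2, 0, 0, 0], [0.01, -0.1, -0.2, 0, 0, 0], [0.02, -0.24, -0.2, 0, 0, 0], [0.03, -0.38, -0.2, 0, 0, 0], [0.045, -0.52, -0.2, 0, 0, 0], [0.06, -0.66, -0.2, 0, 0, 0], [0.07, -0.8, -0.2, 0, 0, 0], [0.08, -0.9, -0.2, 0, 0, 0], [0.08, -0.94, -0.2, 0, 0, 0], [0.08, -0.94, -0.2, 0, 0, 0]])

```text
time_s: 13.95
position: [0.5651, -0.1803, 0.3027]
tcp_rot: [[-0.999, -0.05, 0.0], [-0.05, 0.999, 0.002], [-0.0, 0.002, -1.0]]
force: [0.1, 0.4, -4.0]
opening: 0.459
grasp_force: 29.3
```

send_rows(moves=[[0.04, -0.1, 0, 0, 0, 0], [0.08, -0.24, 0, 0, 0, 0.01], [0.14, -0.38, 0, 0, 0, 0.02], [0.2, -0.52, 0, 0, 0, 0.02], [0.24, -0.64, 0.06, 0, 0, 0.02], [0.266, -0.7, 0.12, 0, 0, 0.02], [0.266, -0.71, 0.18, 0, 0, 0.02], [0.266, -0.71, 0.18, 0, 0, 0.02]])

```text
time_s: 14.75
position: [0.5074, -0.3575, 0.2557]
tcp_rot: [[-1.0, -0.02, -0.002], [-0.02, 1.0, 0.007], [0.002, 0.007, -1.0]]
force: [-1.0, 0.7, -3.8]
opening: 0.459
grasp_force: 29.3
```

```bash
python3 - <<'E'
from h import *
print(pose()[0],readout.read_state()['opening'],readout.read_state()['force'])
plan([[(.508,-.3613,.068,91),(.508,-.3613,.058,91)]])
im,d=cap('wrist');W=wworld(d);Z=W[:,:,2];p0=pose()[0]
m=(abs(Z-p0[2]+.015)<.02)&(abs(W[:,:,0]-p0[0]+.055)<.05)&(abs(W[:,:,1]-p0[1])<.1)
p=W[m]
A=np.c_[p[:,:2],np.ones(len(p))];k=np.linalg.lstsq(A,p[:,2],rcond=None)[0];print('slopes',k,'tcp-underside',p0[2]-k@[*p0[:2],1]+.028)
E
```

```text
[ 0.50736504 -0.3575196   0.25571867] 0.4592059656738689 [-1.0319204   0.71088758 -3.78787295]
[-0.004, -0.021, 0.751, 0.005, -0.001, 0.002] steps 3.8 
[-0.004, -0.021, 0.791, 0.005, -0.001, 0.002] steps 0.2 
--
slopes [-9.79861309e-06  6.25431870e-03  2.48658855e-01] tcp-underside 0.03881207793208377
```

send_rows(moves=[[-0.004, -0.005, 0.12, 0, 0, 0], [-0.004, -0.008, 0.26, 0, 0, 0], [-0.004, -0.01, 0.4, 0, 0, 0], [-0.004, -0.01, 0.54, 0, 0, 0], [-0.004, -0.01, 0.66, 0, 0, 0], [-0.004, -0.01, 0.74, 0, 0, 0], [-0.004, -0.01, 0.78, 0, 0, 0], [-0.004, -0.01, 0.79, 0, 0, 0], [-0.004, -0.01, 0.8, 0, 0, 0], [-0.004, -0.01, 0.8, 0, 0, 0], [-0.004, -0.01, 0.8, 0, 0, 0]])

```text
time_s: 15.9
position: [0.5111, -0.3633, 0.0608]
tcp_rot: [[-1.0, -0.02, 0.005], [-0.02, 1.0, -0.001], [-0.005, -0.002, -1.0]]
force: [-0.8, 0.8, -4.2]
opening: 0.452
grasp_force: 29.3
```

send_rows(moves=[[0, 0, 0.01, 0, 0, 0], [0, 0, 0.016, 0, 0, 0], [0, 0, 0.022, 0, 0, 0], [0, 0, 0.022, 0, 0, 0]])

```text
time_s: 16.3
position: [0.5104, -0.3629, 0.0547]
tcp_rot: [[-1.0, -0.02, 0.003], [-0.02, 1.0, -0.0], [-0.003, -0.0, -1.0]]
force: [-1.5, 0.9, 1.3]
opening: 0.458
grasp_force: 29.3
```

Contact. Release and lift.

send_rows(moves=[[0, 0, 0, 0, 0, 0], [0, 0, 0, 0, 0, 0], [0, 0, 0, 0, 0, 0], [0, 0, 0, 0, 0, 0], [0, 0, -0.2, 0, 0, 0], [0, 0, -0.4, 0, 0, 0], [0, 0, -0.6, 0, 0, 0], [0, 0, -0.8, 0, 0, 0], [0, 0, -1.0, 0, 0, 0], [0, 0, -1.0, 0, 0, 0]], grip=0.9)

```text
time_s: 17.3
position: [0.513, -0.366, 0.3131]
tcp_rot: [[-1.0, -0.021, 0.016], [-0.021, 1.0, -0.013], [-0.015, -0.013, -1.0]]
force: [0.5, -1.6, 0.1]
opening: 0.896
grasp_force: 0.0
```

```bash
python3 - <<'E'
from h import *
print(pose()[0])
im,d=cap('top');W=world('top',d);Z=W[:,:,2];np.savez('top1.npz',im=im,d=d)
plan([[(.45,-.20,.36,91)],[(.45,.0,.40,93)]])
big=cv2.resize(im[130:260,80:300],None,fx=3.5,fy=3.5,interpolation=cv2.INTER_CUBIC)
cv2.imwrite('pics/t6.png',cv2.convertScaleAbs(big[:,:,::-1],alpha=1.6))
E
```

```text
[ 0.51299354 -0.366004    0.31312854]
[0.23, 0.661, -0.211, -0.005, 0.007, 0.002] steps 3.7 
--
[-0.014, 0.8, -0.16, 0.0, 0.0, -0.022] steps 4.1 
--
```

View pics/t6.png

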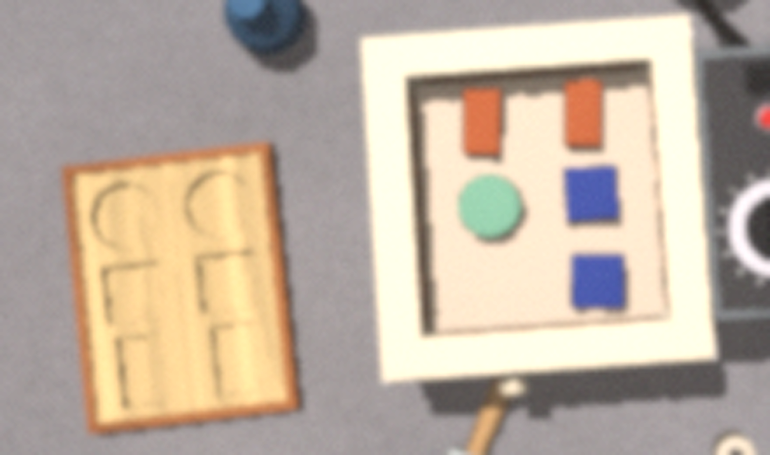

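The chamber holds five tiles: oblongs at (482,122) and (583,113), squares at (592,195) and (598,282), and a round at (490,207). Next I measure them along with the kiln, tray and lid.

```bash
python3 - <<'E'
from h import *
z=np.load('top1.npz'); im,d=z['im'],z['d']; W=world('top',d); Z=W[:,:,2]
v,u=np.mgrid[:384,:512]
hsv=cv2.cvtColor(im,cv2.COLOR_RGB2HSV); H,S=hsv[...,0],hsv[...,1]
inside=(u>195)&(u<275)&(v>148)&(v<230)
ci=viewer.camera_info('top');R=np.array(ci['R']);t=np.array(ci['t']);o=-R.T@t
def onplane(px,zz):
    r=np.c_[(px[:,0]-ci['cx'])/ci['fx'],(px[:,1]-ci['cy'])/ci['fy'],np.ones(len(px))]@R
    return (o+r*((zz-o[2])/r[:,2])[:,None])[:,:2]
for n,m in dict(ob=(H<15)&(S>110),rd=(H>60)&(H<95)&(S>60),sq=(H>105)&(H<130)&(S>110)).items():
    k,l,st,c=cv2.connectedComponentsWithStats((m&inside).astype(np.uint8))
    for i in range(1,k):
        if st[i,4]<60: continue
        px=np.argwhere((l==i)&(Z>.118))[:,::-1].astype(float); p=onplane(px,.130)*1000
        r=cv2.minAreaRect(p.astype(np.float32)); print(n,len(px),'mean',p.mean(0).round(1),'rect',np.round(r[0],1),np.round(r[1],1),round(r[2],1),'z',np.median(Z[l==i]).round(4))
def rect(m,name):
    k,l,st,_=cv2.connectedComponentsWithStats(m.astype(np.uint8),connectivity=4)
    j=1+np.argmax(st[1:,4]); mm=l==j; p=W[mm][:,:2].astype(np.float32)*1000
    r=cv2.minAreaRect(p);print(name,np.round(r[0],1),np.round(r[1],1),round(r[2],2),'z',np.median(Z[mm]).round(4)); return mm
rim=rect((Z>.155)&(Z<.175)&(u>170)&(u<281)&(v>120)&(v<250)&(im.min(2)>120),'rim')
h=inside&(Z<.15); rect(h,'hole')
rect((Z>.007)&(Z<.03)&(u>90)&(u<170)&(v>165)&(v<260),'tray')
orange=(H<12)&(S>140)&(u>90)&(u<170)&(v>165)&(v<260)
# wooden interior
tan=(H>=14)&(H<30)&(u>95)&(u<170)&(v>168)&(v<255)&(Z<.03)&(Z>.003)
rect(tan,'tray inside')
E
```

```text
ob 188 mean [635.4  28.9] rect [635.2  29. ] [47.5 23.7] 1.2 z 0.1296
ob 186 mean [628.4 105. ] rect [628.4 105. ] [47.6 23.7] 1.4 z nan
rd 182 mean [563.5  97.6] rect [563.4  97.5] [39. 37.] 46.3 z nan
sq 160 mean [574.5  22. ] rect [574.8  21.1] [31.5 31.5] 1.2 z 0.1301
sq 162 mean [509.3  15.9] rect [509.5  15.8] [31.3 33.9] 1.2 z nan
rim [569.7  61. ] [250.1 240.3] 5.13 z 0.165
hole [569.4  61.2] [190.8 180.2] 5.29 z 0.1111
tray [497.7 361.6] [221.4 174.9] 8.22 z 0.0151
tray inside [497.6 362.3] [209.3 162.3] 7.98 z 0.0143
```

send_rows(moves=[[0.23, 0.66, -0.2, 0, 0, 0], [0.23, 0.66, -0.2, 0, 0, 0], [0.23, 0.66, -0.2, 0, 0, 0], [0.23, 0.66, -0.2, 0, 0, 0], [0.23, 0.66, -0.2, 0, 0, 0], [0.23, 0.66, -0.2, 0, 0, 0]], grip=0.55)

```text
time_s: 17.95
position: [0.4484, -0.1986, 0.3531]
tcp_rot: [[-1.0, -0.021, 0.002], [-0.021, 1.0, 0.0], [-0.002, 0.0, -1.0]]
force: [-0.4, 0.4, -0.0]
opening: 0.565
grasp_force: 0.0
```

send_rows(moves=[[0.08, 0.8, 0, 0, 0, -0.03], [0.08, 0.8, 0, 0, 0, -0.03], [0.08, 0.8, 0, 0, 0, -0.03], [0.08, 0.8, 0, 0, 0, -0.03], [0.08, 0.8, 0, 0, 0, -0.03], [0.08, 0.8, 0, 0, 0, -0.03]])

```text
time_s: 18.55
position: [0.4251, 0.0006, 0.353]
tcp_rot: [[-0.998, -0.07, 0.002], [-0.07, 0.998, -0.0], [-0.002, -0.001, -1.0]]
force: [0.9, -0.5, -0.7]
opening: 0.553
grasp_force: 0.0
```

```bash
cat > tiles.py <<'E'
from h import *
def tiles(save=None):
    p,R=pose(); im,d=cap('wrist'); W=wworld(d); Z=W[:,:,2]
    if save: cv2.imwrite(save,im[:,:,::-1])
    hsv=cv2.cvtColor(im,cv2.COLOR_RGB2HSV); H,S=hsv[...,0],hsv[...,1]
    reg=(abs(W[...,0]-.57)<.1)&(abs(W[...,1]-.061)<.1)&(Z>.123)&(Z<.138)
    k,l,st,c=cv2.connectedComponentsWithStats(reg.astype(np.uint8),connectivity=4)
    for i in range(1,k):
        m=l==i
        if m.sum()<100: continue
        q=W[m][:,:2]*1000; r=cv2.minAreaRect(q.astype(np.float32))
        print(m.sum(),'H',np.median(H[m]),'rect',np.round(r[0],1),np.round(r[1],1),round(r[2],1),'mean',q.mean(0).round(1),'z',np.median(Z[m]).round(4))
E
python3 -c "
from tiles import *
print(pose()[0]);tiles('pics/w7.png')"
```

```text
[0.42510868 0.00057626 0.35298319]
741 H 114.0 rect [511.1  13.8] [40.4 40.1] 0.6 mean [510.8  14. ] z 0.1296
246 H 114.0 rect [588.6  20.9] [15.9 40.8] 3.3 mean [588.6  21.1] z 0.1299
167 H 8.0 rect [617.4  26.9] [13.3 27.9] 3.7 mean [616.7  26.7] z 0.1295
```

View pics/w7.png

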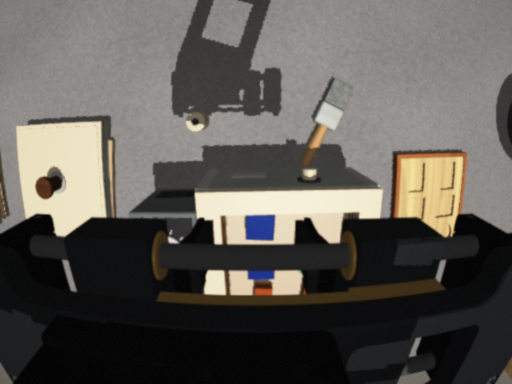

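The gripper hides most of the chamber in this view. I'll go back to the top frame with depth-based masks, and move further out for a wrist view.

```bash
python3 - <<'E'
from h import *
z=np.load('top1.npz'); im,d=z['im'],z['d']; W=world('top',d); Z=W[:,:,2]
v,u=np.mgrid[:384,:512]
m=(u>195)&(u<275)&(v>148)&(v<230)&(Z>.121)&(Z<.138)
k,l,st,c=cv2.connectedComponentsWithStats(m.astype(np.uint8),connectivity=4)
for i in range(1,k):
    if st[i,4]<80: continue
    q=W[l==i][:,:2]*1000; r=cv2.minAreaRect(q.astype(np.float32)); print(st[i,4],'mean',q.mean(0).round(1),np.round(r[0],1),np.round(r[1],1),round(r[2],1))
plan([[(.62,.06,.353,95),(.69,.06,.34,95)]])
E
```

```text
190 mean [635.2  29. ] [635.2  29. ] [48.4 23.9] 1.2
193 mean [627.9 105. ] [627.6 104.2] [50.2 26.2] 0.7
234 mean [575.   21.7] [574.9  21.7] [39.9 40. ] 5.4
260 mean [563.7  97.7] [564.2  98.3] [45. 45.] 0.9
238 mean [509.6  15.7] [509.5  15.9] [36.6 39.4] 1.2
[-0.793, 0.188, 0.002, -0.0, 0.001, -0.013] steps 4.1 
[-1.072, 0.17, 0.055, -0.0, 0.001, -0.013] steps 1.4 TOO BIG
--
```

send_rows(moves=[[-0.79, 0.18, 0, 0, 0, -0.013], [-0.79, 0.18, 0, 0, 0, -0.013], [-0.79, 0.18, 0, 0, 0, -0.013], [-0.79, 0.18, 0, 0, 0, -0.013], [-0.98, 0.18, 0, 0, 0, -0.013], [-0.98, 0.18, 0, 0, 0, -0.013], [-0.98, 0.18, 0, 0, 0, -0.013], [-0.98, 0.18, 0, 0, 0, -0.013], [-0.98, 0.18, 0, 0, 0, -0.013]], grip=0.65)

```text
time_s: 19.5
position: [0.6652, 0.0607, 0.3552]
tcp_rot: [[-0.996, -0.086, 0.003], [-0.086, 0.996, -0.0], [-0.003, -0.0, -1.0]]
force: [0.3, -0.2, -0.2]
opening: 0.653
grasp_force: 0.0
```

```bash
python3 - <<'E'
from tiles import *
print(pose()[0]);tiles('pics/w8.png')
im,d=cap('wrist');W=wworld(d);Z=W[...,2]
m=(Z>.15)&(Z<.18)&(abs(W[...,0]-.57)<.15)&(W[...,1]>-.055)&(W[...,1]<.2)&(im.min(2)>120)
q=W[m][:,:2]*1000;print('rim y range at mid', [np.percentile(q[(abs(q[:,0]-550)<30)][:,1],a).round(1) for a in(1,99)],'x min',np.percentile(q[abs(q[:,1]-61)<60][:,0],1),np.median(Z[m]))
E
```

```text
[0.6651695  0.06068245 0.3551837 ]
395 H 13.0 rect [477.6  41.1] [  7.8 157.9] 7.2 mean [477.5  39.2] z 0.1285
558 H 14.0 rect [601.8 126.3] [115.6 236.5] 57.0 mean [599.  128.4] z 0.1281
304 H 13.0 rect [580.5 -28.2] [179.6   2.5] 5.1 mean [581.3 -28.2] z 0.1281
906 H 114.0 rect [511.   15.8] [41.5 39.9] 1.9 mean [511.9  16.2] z 0.1296
1032 H 71.0 rect [565.7  98. ] [46.7 46.1] 33.2 mean [565.6  98.1] z 0.1298
960 H 114.0 rect [576.7  22.3] [39.8 40.4] 4.4 mean [576.5  22.5] z 0.1297
815 H 9.0 rect [629.2 105.7] [50.6 28.6] 0.6 mean [629.1 105.1] z 0.1298
780 H 9.0 rect [637.3  29.2] [50.2 27.1] 1.1 mean [636.7  29.5] z 0.1298
rim y range at mid [np.float64(147.7), np.float64(180.2)] x min 449.99149033420576 0.1646786835354161
```

The wrist and top measurements agree to about 1.5 mm, and all sizes are right. I take the averages and start with oblong A at (628.5,105.2).

```bash
cat >> h.py <<'E'
TC=np.array([.4984,.3622]);TY=8.1
def nest(tx,ty,c=None):
    c=TC if c is None else c; a=np.radians(TY);return c+np.array([tx*np.cos(a)-ty*np.sin(a),tx*np.sin(a)+ty*np.cos(a)])/1000
E
python3 - <<'E'
from h import *
n=nest(-64,39);print(n)
plan([[(.6285,.1052,.22,91),(.6285,.1052,.120,91)],[(.6285,.1052,.24,91),(.56,.26,.24,95)],[(*n,.24,98.1)],[(*n,.021,98.1)]])
E
```

```text
[0.42954334 0.39179324]
[0.133, 0.188, 0.542, -0.0, 0.003, 0.044] steps 2.9 
[0.135, 0.188, 0.942, -0.0, 0.003, 0.044] steps 2.0 
--
[0.0, 0.0, -0.48, 0.0, 0.0, 0.0] steps 2.4 
[0.263, 0.624, -0.48, 0.0, 0.0, -0.044] steps 3.4 
--
[0.474, 0.571, 0.0, 0.0, 0.0, -0.034] steps 3.7 
--
[0.0, 0.0, 0.876, 0.0, 0.0, 0.0] steps 4.4 
--
```

send_rows(moves=[[0.133, 0.188, 0.54, 0, 0.003, 0.044], [0.133, 0.188, 0.54, 0, 0.003, 0.044], [0.133, 0.188, 0.54, 0, 0.003, 0.044], [0.133, 0.188, 0.54, 0, 0.003, 0.044], [0.135, 0.188, 0.68, 0, 0.003, 0.044], [0.135, 0.188, 0.8, 0, 0.003, 0.044], [0.135, 0.188, 0.9, 0, 0.003, 0.044], [0.135, 0.188, 0.942, 0, 0.003, 0.044], [0.135, 0.188, 0.942, 0, 0.003, 0.044], [0.135, 0.188, 0.942, 0, 0.003, 0.044]], grip=0.57)

```text
time_s: 20.6
position: [0.6309, 0.1055, 0.1212]
tcp_rot: [[-1.0, -0.019, 0.002], [-0.019, 1.0, -0.0], [-0.002, -0.0, -1.0]]
force: [0.7, -0.7, 0.3]
opening: 0.573
grasp_force: 0.0
```

send_rows(moves=[[0, 0, 0, 0, 0, 0], [0, 0, 0, 0, 0, 0], [0, 0, 0, 0, 0, 0], [0, 0, 0, 0, 0, 0]], grip=0.0)

```text
time_s: 21.0
position: [0.6293, 0.1058, 0.1197]
tcp_rot: [[-1.0, -0.019, -0.0], [-0.019, 1.0, -0.0], [0.0, -0.0, -1.0]]
force: [0.2, -0.3, 2.6]
opening: 0.318
grasp_force: 30.0
```

send_rows(moves=[[0, 0, -0.15, 0, 0, 0], [0, 0, -0.32, 0, 0, 0], [0, 0, -0.48, 0, 0, 0], [0.06, 0.14, -0.48, 0, 0, -0.01], [0.12, 0.28, -0.48, 0, 0, -0.02], [0.18, 0.42, -0.48, 0, 0, -0.03], [0.24, 0.56, -0.48, 0, 0, -0.04], [0.26, 0.62, -0.48, 0, 0, -0.044], [0.26, 0.62, -0.48, 0, 0, -0.044]])

```text
time_s: 21.9
position: [0.5602, 0.2614, 0.239]
tcp_rot: [[-0.996, -0.091, -0.002], [-0.091, 0.996, -0.0], [0.002, 0.0, -1.0]]
force: [-0.1, -0.1, -1.0]
opening: 0.317
grasp_force: 30.0
```

send_rows(moves=[[0.1, 0.12, 0, 0, 0, -0.01], [0.21, 0.26, 0, 0, 0, -0.02], [0.32, 0.39, 0, 0, 0, -0.03], [0.43, 0.52, 0, 0, 0, -0.034], [0.47, 0.57, 0, 0, 0, -0.034], [0.47, 0.57, 0, 0, 0, -0.034], [0.47, 0.57, 0, 0, 0, -0.034]])

```text
time_s: 22.6
position: [0.4334, 0.3902, 0.2393]
tcp_rot: [[-0.99, -0.14, 0.0], [-0.14, 0.99, -0.001], [0.0, -0.001, -1.0]]
force: [-0.1, -0.4, -0.4]
opening: 0.316
grasp_force: 30.0
```

```bash
python3 - <<'E'
from h import *
p,R=pose();print(p,readout.read_state()['opening'])
im,d=cap('wrist');W=wworld(d);Z=W[...,2];cv2.imwrite('pics/w9.png',im[:,:,::-1]);np.savez('w9.npz',im=im,d=d,W=W)
hsv=cv2.cvtColor(im,cv2.COLOR_RGB2HSV);H,S=hsv[...,0],hsv[...,1]
v,u=np.mgrid[:384,:512]
m=(Z>.005)&(Z<.03)&(abs(W[...,0]-.497)<.14)&(abs(W[...,1]-.362)<.12)&(S>60)&(H<30)
q=W[m][:,:2].astype(np.float32)*1000;r=cv2.minAreaRect(q);print('tray seen',m.sum(),r,np.median(Z[m]))
n=nest(-64,39);plan([[(*n,.06,98.1),(*n,.021,98.1)]])
E
```

```text
[0.43341961 0.3901827  0.23930318] 0.3163875352931565
tray seen 10392 ((499.49066162109375, 360.7373352050781), (222.54751586914062, 172.65003967285156), 7.737578392028809) 0.015249391798474635
[0.015, 0.01, 0.717, -0.0, -0.0, -0.001] steps 3.6 
[0.015, 0.01, 0.873, -0.0, -0.0, -0.001] steps 0.8 
--
```

View pics/w9.png

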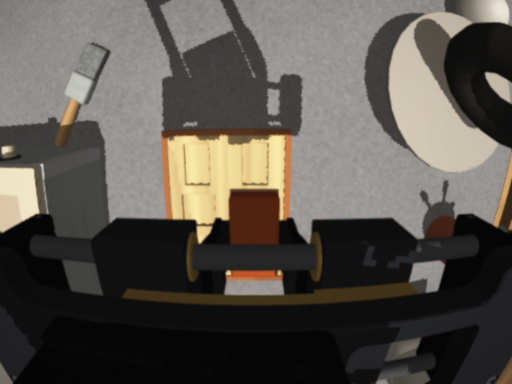

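The held oblong is at (255,230), and the empty oblong nests show at (198,165) and (253,165). I check the nest centres from the depth.

```bash
sed -i 's/^TC=.*/TC=np.array([.4986,.3614]);TY=7.95/' h.py; python3 - <<'E'
from h import *
W=np.load('w9.npz')['W'];Z=W[...,2]
m=((Z>.004)&(Z<.0125)).astype(np.uint8)
for tx,ty,a,b in((-64,39,56,34),(-64,-39,56,34),(0,39,46,46),(0,-39,46,46)):
    n=nest(tx,ty);th=np.radians(TY);dx=W[...,0]-n[0];dy=W[...,1]-n[1]
    lx=(dx*np.cos(th)+dy*np.sin(th))*1000;ly=(-dx*np.sin(th)+dy*np.cos(th))*1000
    s=(m>0)&(abs(lx)<a/2+6)&(abs(ly)<b/2+6)
    if s.sum()>50: print(tx,ty,s.sum(),'x',np.percentile(lx[s],[1,99]).round(1),'y',np.percentile(ly[s],[1,99]).round(1))
n=nest(-64,39);print(n);plan([[(*n,.06,97.95),(*n,.021,97.95)]])
E
```

```text
-64 39 1066 x [-26.3  28.2] y [-17.5  16.2]
-64 -39 1007 x [-26.9  29.1] y [-17.2  15.7]
0 -39 918 x [-20.4  24.1] y [-23.   21.8]
[0.42982105 0.39117341]
[0.014, 0.008, 0.717, -0.0, -0.0, 0.001] steps 3.6 
[0.014, 0.008, 0.873, -0.0, -0.0, 0.001] steps 0.8 
--
```

send_rows(moves=[[0.014, 0.008, 0.15, 0, 0, 0], [0.014, 0.008, 0.3, 0, 0, 0], [0.014, 0.008, 0.45, 0, 0, 0], [0.014, 0.008, 0.6, 0, 0, 0], [0.014, 0.008, 0.7, 0, 0, 0], [0.014, 0.008, 0.76, 0, 0, 0], [0.014, 0.008, 0.8, 0, 0, 0], [0.014, 0.008, 0.8, 0, 0, 0], [0.014, 0.008, 0.8, 0, 0, 0], [0.014, 0.008, 0.8, 0, 0, 0]])

```text
time_s: 23.65
position: [0.4288, 0.3929, 0.0404]
tcp_rot: [[-0.99, -0.14, 0.001], [-0.14, 0.99, 0.001], [-0.001, 0.001, -1.0]]
force: [-0.3, 0.9, -0.6]
opening: 0.322
grasp_force: 30.0
```

```bash
python3 - <<'E'
from h import *
print(pose()[0]);n=nest(-64,39);plan([[(*n,.030,97.95),(*n,.021,97.95)]])
E
```

```text
[0.42883034 0.39292446 0.04035967]
[-0.003, -0.008, 0.041, 0.001, 0.0, 0.001] steps 0.2 
[-0.003, -0.008, 0.077, 0.001, 0.0, 0.001] steps 0.2 
--
```

send_rows(moves=[[-0.003, -0.008, 0.02, 0, 0, 0], [-0.003, -0.008, 0.04, 0, 0, 0], [-0.003, -0.008, 0.055, 0, 0, 0], [-0.003, -0.008, 0.077, 0, 0, 0], [-0.003, -0.008, 0.077, 0, 0, 0]])

```text
time_s: 24.15
position: [0.428, 0.3905, 0.0191]
tcp_rot: [[-0.99, -0.141, -0.003], [-0.141, 0.99, -0.001], [0.003, -0.001, -1.0]]
force: [-0.6, -0.5, -1.1]
opening: 0.315
grasp_force: 30.0
```

send_rows(moves=[[0, 0, 0, 0, 0, 0], [0, 0, 0, 0, 0, 0], [0, 0, 0, 0, 0, 0]], grip=0.55)

```text
time_s: 24.45
position: [0.4288, 0.391, 0.0202]
tcp_rot: [[-0.99, -0.141, -0.001], [-0.141, 0.99, 0.0], [0.001, 0.0, -1.0]]
force: [-0.0, 0.8, -0.4]
opening: 0.495
grasp_force: 0.0
```

```bash
python3 - <<'E'
from h import *
p=pose()[0];print(p)
plan([[(p[0],p[1],.24,97.95),(.52,.27,.24,95)],[(.636,.0292,.24,91.5)],[(.636,.0292,.12,91.5)]])
E
```

```text
[0.42881652 0.39098933 0.02023465]
[0.001, 0.0, -0.879, 0.0, -0.001, 0.002] steps 4.4 
[-0.292, -0.53, -0.88, 0.0, -0.001, 0.034] steps 3.0 
--
[-0.378, -1.0, 0.0, 0.0, 0.0, 0.039] steps 5.3 
--
[0.0, 0.0, 0.48, 0.0, 0.0, 0.0] steps 2.4 
--
```

send_rows(moves=[[0, 0, -0.2, 0, 0, 0], [0, 0, -0.4, 0, 0, 0], [0, 0, -0.6, 0, 0, 0], [0, 0, -0.8, 0, 0, 0], [0, 0, -0.88, 0, 0, 0], [-0.29, -0.53, -0.88, 0, 0, 0.034], [-0.29, -0.53, -0.88, 0, 0, 0.034], [-0.29, -0.53, -0.88, 0, 0, 0.034], [-0.29, -0.53, -0.88, 0, 0, 0.034], [-0.29, -0.53, -0.88, 0, 0, 0.034]])

```text
time_s: 25.45
position: [0.5199, 0.2687, 0.2399]
tcp_rot: [[-0.996, -0.085, -0.002], [-0.085, 0.996, 0.0], [0.002, 0.0, -1.0]]
force: [-0.0, -0.2, -0.3]
opening: 0.553
grasp_force: 0.0
```

send_rows(moves=[[-0.38, -1.0, 0, 0, 0, 0.04], [-0.38, -1.0, 0, 0, 0, 0.04], [-0.38, -1.0, 0, 0, 0, 0.04], [-0.38, -1.0, 0, 0, 0, 0.04], [-0.38, -1.0, 0, 0, 0, 0.04], [-0.38, -1.0, 0, 0, 0, 0.04], [-0.38, -1.0, 0, 0, 0, 0.04], [-0.38, -1.0, 0, 0, 0, 0.04]])

```text
time_s: 26.25
position: [0.6349, 0.0311, 0.2394]
tcp_rot: [[-1.0, -0.026, -0.003], [-0.026, 1.0, 0.001], [0.003, 0.001, -1.0]]
force: [-0.8, 1.1, 0.3]
opening: 0.55
grasp_force: 0.0
```

```bash
python3 - <<'E'
from h import *
print(pose()[0],readout.read_state()['opening'])
im,d=cap('top');W=world('top',d);Z=W[...,2]
big=cv2.resize(im[165:260,90:170],None,fx=5,fy=5,interpolation=cv2.INTER_CUBIC);cv2.imwrite('pics/t10.png',cv2.convertScaleAbs(big[:,:,::-1],alpha=1.6))
hsv=cv2.cvtColor(im,cv2.COLOR_RGB2HSV);v,u=np.mgrid[:384,:512]
m=(hsv[...,0]<13)&(hsv[...,1]>120)&(Z>.02)&(Z<.045)&(u>100)&(u<165)&(v>170)&(v<250)
print('tile',W[m].mean(0) if m.any() else None,m.sum(),'nest',nest(-64,39))
plan([[(.636,.0292,.12,91.5)]])
E
```

```text
[0.63487    0.03114368 0.23938448] 0.5503222267982798
tile [0.44353823 0.37634837 0.02697963] 231 nest [0.42982105 0.39117341]
[-0.006, -0.01, 0.478, 0.001, -0.002, 0.001] steps 2.4 
--
```

send_rows(moves=[[-0.006, -0.01, 0.16, 0, -0.002, 0], [-0.006, -0.01, 0.3, 0, -0.002, 0], [-0.006, -0.01, 0.4, 0, -0.002, 0], [-0.006, -0.01, 0.478, 0, -0.002, 0], [-0.006, -0.01, 0.478, 0, -0.002, 0], [-0.006, -0.01, 0.478, 0, -0.002, 0]])

```text
time_s: 26.9
position: [0.6369, 0.0286, 0.1206]
tcp_rot: [[-1.0, -0.027, 0.001], [-0.027, 1.0, 0.0], [-0.001, 0.0, -1.0]]
force: [-0.4, -0.6, 0.1]
opening: 0.549
grasp_force: 0.0
```

send_rows(moves=[[0, 0, 0, 0, 0, 0], [0, 0, 0, 0, 0, 0], [0, 0, 0, 0, 0, 0], [0, 0, 0, 0, 0, 0], [0, 0, -0.05, 0, 0, 0]], grip=0.0)

```text
time_s: 27.4
position: [0.636, 0.0267, 0.1318]
tcp_rot: [[-1.0, -0.025, -0.002], [-0.025, 1.0, 0.0], [0.002, 0.0, -1.0]]
force: [0.5, -0.2, -0.6]
opening: 0.318
grasp_force: 30.0
```

```bash
cat > chk.py <<'E'
from h import *
def check():
    im,d=cap('top');W=world('top',d);Z=W[...,2];v,u=np.mgrid[:384,:512]
    m=(Z>.0225)&(Z<.06)&(u>95)&(u<170)&(v>165)&(v<258)
    k,l,st,c=cv2.connectedComponentsWithStats(m.astype(np.uint8),connectivity=4)
    for i in range(1,k):
        if st[i,4]<40: continue
        q=W[l==i];r=cv2.minAreaRect(q[:,:2].astype(np.float32)*1000);c0=np.array(r[0])/1000
        b=min(((np.linalg.norm(nest(a,s)-c0)*1000,a,s) for a in(-64,0,64) for s in(-39,39)))
        print('tile',np.round(r[0],1),np.round(r[1],1),round(r[2],1),'z',np.median(q[:,2]).round(4),np.percentile(q[:,2],[10,90]).round(4),'nearest nest dist',np.round(b,1))
E
python3 - <<'E'
from chk import *
check()
n=nest(-64,-39);print(n,pose()[0])
plan([[(.636,.0292,.24,91.5),(.60,.15,.24,94)],[(*n,.24,97.95)],[(*n,.04,97.95)]])
E
```

```text
tile [426.  390.1] [49.8 29.1] 9.0 z 0.0295 [0.0256 0.0321] nearest nest dist [  3.9 -64.   39. ]
[0.44060914 0.31392306] [0.6380477  0.02649039 0.13492019]
[0.006, 0.011, -0.42, -0.0, 0.002, -0.001] steps 2.1 
[0.138, 0.497, -0.421, -0.0, 0.002, -0.028] steps 2.5 
--
[0.59, 0.699, 0.0, 0.0, 0.0, -0.044] steps 4.6 
--
[0.0, 0.0, 0.8, 0.0, 0.0, 0.0] steps 4.0 
--
```

Oblong 1 is seated: its top is at z .0295, where .029 is expected. Carry oblong B.

send_rows(moves=[[0, 0, -0.15, 0, 0, 0], [0, 0, -0.3, 0, 0, 0], [0, 0, -0.42, 0, 0, 0], [0.04, 0.15, -0.42, 0, 0, -0.01], [0.09, 0.31, -0.42, 0, 0, -0.02], [0.138, 0.46, -0.42, 0, 0, -0.028], [0.138, 0.5, -0.42, 0, 0, -0.028]])

```text
time_s: 28.15
position: [0.5973, 0.1543, 0.2383]
tcp_rot: [[-0.997, -0.073, 0.0], [-0.073, 0.997, 0.001], [-0.0, 0.001, -1.0]]
force: [-0.5, -0.9, -1.7]
opening: 0.32
grasp_force: 30.0
```

send_rows(moves=[[0.1, 0.12, 0, 0, 0, -0.01], [0.22, 0.26, 0, 0, 0, -0.02], [0.33, 0.39, 0, 0, 0, -0.03], [0.44, 0.52, 0, 0, 0, -0.04], [0.55, 0.65, 0, 0, 0, -0.044], [0.59, 0.7, 0, 0, 0, -0.044], [0.59, 0.7, 0, 0, 0, -0.044]])

```text
time_s: 28.85
position: [0.4394, 0.3162, 0.2379]
tcp_rot: [[-0.99, -0.141, 0.002], [-0.141, 0.99, -0.0], [-0.002, -0.0, -1.0]]
force: [1.2, 0.7, -1.1]
opening: 0.316
grasp_force: 30.0
```

send_rows(moves=[[0, 0, 0.15, 0, 0, 0], [0, 0, 0.3, 0, 0, 0], [0, 0, 0.45, 0, 0, 0], [0, 0, 0.6, 0, 0, 0], [0, 0, 0.7, 0, 0, 0], [0, 0, 0.77, 0, 0, 0], [0, 0, 0.8, 0, 0, 0], [0, 0, 0.8, 0, 0, 0], [0, 0, 0.8, 0, 0, 0]])

```text
time_s: 29.75
position: [0.4421, 0.315, 0.038]
tcp_rot: [[-0.991, -0.137, 0.003], [-0.137, 0.991, 0.0], [-0.003, 0.0, -1.0]]
force: [0.5, 0.4, -0.8]
opening: 0.315
grasp_force: 30.0
```

```bash
python3 - <<'E'
from h import *
print(pose()[0]);n=nest(-64,-39);plan([[(*n,.030,97.95),(*n,.021,97.95)]])
E
```

```text
[0.44211935 0.31497981 0.03801978]
[0.007, -0.003, 0.032, 0.0, 0.002, -0.001] steps 0.2 
[0.007, -0.003, 0.068, 0.0, 0.002, -0.001] steps 0.2 
--
```

send_rows(moves=[[0.006, -0.003, 0.02, 0, 0, 0], [0.006, -0.003, 0.04, 0, 0, 0], [0.006, -0.003, 0.055, 0, 0, 0], [0.006, -0.003, 0.068, 0, 0, 0], [0.006, -0.003, 0.068, 0, 0, 0], [0.006, -0.003, 0.068, 0, 0, 0]])

```text
time_s: 30.35
position: [0.4394, 0.3144, 0.0203]
tcp_rot: [[-0.99, -0.138, 0.002], [-0.138, 0.99, 0.0], [-0.002, -0.0, -1.0]]
force: [0.2, 0.3, -0.8]
opening: 0.315
grasp_force: 30.0
```

send_rows(moves=[[0, 0, 0, 0, 0, 0], [0, 0, 0, 0, 0, 0], [0, 0, 0, 0, 0, 0], [0, 0, -0.2, 0, 0, 0], [0, 0, -0.4, 0, 0, 0], [0, 0, -0.6, 0, 0, 0], [0, 0, -0.8, 0, 0, 0], [0, 0, -0.88, 0, 0, 0], [0, 0, -0.88, 0, 0, 0]], grip=0.6)

```text
time_s: 31.25
position: [0.441, 0.3153, 0.2444]
tcp_rot: [[-0.99, -0.138, 0.01], [-0.138, 0.99, 0.004], [-0.01, 0.002, -1.0]]
force: [1.2, 0.7, -0.2]
opening: 0.597
grasp_force: 0.0
```

```bash
python3 - <<'E'
from chk import *
print(pose()[0])
plan([[(.53,.12,.24,95)],[(.5758,.022,.24,94.5)],[(.5758,.022,.120,94.5)]])
E
```

```text
[0.44100965 0.31529153 0.24442997]
[-0.245, -0.823, 0.018, 0.002, 0.006, 0.033] steps 4.3 
--
[-0.148, -0.406, 0.0, 0.0, 0.0, 0.006] steps 2.2 
--
[0.0, 0.0, 0.48, 0.0, 0.0, 0.0] steps 2.4 
--
```

send_rows(moves=[[-0.245, -0.82, 0.018, 0, 0.002, 0.033], [-0.245, -0.82, 0.018, 0, 0.002, 0.033], [-0.245, -0.82, 0.018, 0, 0.002, 0.033], [-0.245, -0.82, 0.018, 0, 0.002, 0.033], [-0.245, -0.82, 0.018, 0, 0.002, 0.033], [-0.245, -0.82, 0.018, 0, 0.002, 0.033]], grip=0.63)

```text
time_s: 31.85
position: [0.5278, 0.1177, 0.2343]
tcp_rot: [[-0.997, -0.082, -0.005], [-0.082, 0.997, -0.0], [0.005, 0.0, -1.0]]
force: [0.2, 0.8, -0.4]
opening: 0.632
grasp_force: 0.0
```

send_rows(moves=[[-0.148, -0.41, 0, 0, 0, 0.006], [-0.148, -0.41, 0, 0, 0, 0.006], [-0.148, -0.41, 0, 0, 0, 0.006], [-0.148, -0.41, 0, 0, 0, 0.006], [-0.148, -0.41, 0, 0, 0, 0.006]])

```text
time_s: 32.35
position: [0.572, 0.0229, 0.2352]
tcp_rot: [[-0.997, -0.078, -0.004], [-0.078, 0.997, 0.001], [0.004, 0.002, -1.0]]
force: [0.4, 0.5, -0.1]
opening: 0.629
grasp_force: 0.0
```

```bash
python3 - <<'E'
from chk import *
print(pose()[0]); check()
plan([[(.5758,.022,.120,94.5)]])
E
```

```text
[0.57200099 0.02286567 0.23519631]
tile [436.8 314.1] [49.6 29.4] 7.6 z 0.0287 [0.0259 0.0319] nearest nest dist [  3.8 -64.  -39. ]
tile [426.1 390.2] [49.7 30. ] 7.5 z 0.0291 [0.0252 0.0318] nearest nest dist [  3.8 -64.   39. ]
[-0.017, -0.006, 0.462, 0.001, -0.003, 0.0] steps 2.3 
--
```

send_rows(moves=[[-0.017, -0.006, 0.15, 0, -0.003, 0], [-0.017, -0.006, 0.3, 0, -0.003, 0], [-0.017, -0.006, 0.4, 0, -0.003, 0], [-0.017, -0.006, 0.46, 0, -0.003, 0], [-0.017, -0.006, 0.46, 0, -0.003, 0], [-0.017, -0.006, 0.46, 0, -0.003, 0]])

```text
time_s: 33.0
position: [0.5773, 0.021, 0.1213]
tcp_rot: [[-0.997, -0.079, 0.003], [-0.079, 0.997, 0.0], [-0.003, 0.0, -1.0]]
force: [-0.0, -0.2, -0.2]
opening: 0.63
grasp_force: 0.0
```

send_rows(moves=[[0, 0, 0, 0, 0, 0], [0, 0, 0, 0, 0, 0], [0, 0, 0, 0, 0, 0], [0, 0, 0, 0, 0, 0], [0, 0, -0.05, 0, 0, 0]], grip=0.0)

```text
time_s: 33.5
position: [0.5765, 0.0195, 0.1328]
tcp_rot: [[-0.997, -0.077, -0.0], [-0.077, 0.997, 0.0], [0.0, 0.0, -1.0]]
force: [0.1, 1.1, -1.4]
opening: 0.453
grasp_force: 30.0
```

```bash
sed -i 's/^TC=.*/TC=np.array([.5000,.3614]);TY=7.95/' h.py;  python3 - <<'E'
from chk import *
n=nest(0,39);print(n,pose()[0])
p=pose()[0]
plan([[(p[0],p[1],.24,94.5),(.56,.18,.24,96)],[(*n,.24,97.95)],[(*n,.04,97.95)]])
E
```

```text
[0.49460595 0.40002518] [0.57652456 0.01954229 0.13284518]
[0.0, 0.0, -0.429, 0.0, -0.0, -0.001] steps 2.1 
[0.017, 0.645, -0.428, 0.0, -0.0, -0.018] steps 3.2 
--
[0.168, 0.903, 0.0, 0.0, 0.0, -0.022] steps 4.6 
--
[0.0, 0.0, 0.8, 0.0, 0.0, 0.0] steps 4.0 
--
```

send_rows(moves=[[0, 0, -0.15, 0, 0, 0], [0, 0, -0.3, 0, 0, 0], [0, 0, -0.43, 0, 0, 0], [0, 0.15, -0.43, 0, 0, -0.01], [0.01, 0.31, -0.43, 0, 0, -0.018], [0.017, 0.47, -0.43, 0, 0, -0.018], [0.017, 0.6, -0.43, 0, 0, -0.018], [0.017, 0.645, -0.43, 0, 0, -0.018]])

```text
time_s: 34.3
position: [0.5599, 0.1827, 0.2416]
tcp_rot: [[-0.994, -0.108, 0.003], [-0.108, 0.994, 0.001], [-0.003, 0.0, -1.0]]
force: [-1.0, -0.8, -0.3]
opening: 0.454
grasp_force: 30.0
```

send_rows(moves=[[0.03, 0.15, 0, 0, 0, -0.01], [0.06, 0.31, 0, 0, 0, -0.02], [0.09, 0.47, 0, 0, 0, -0.022], [0.12, 0.63, 0, 0, 0, -0.022], [0.15, 0.78, 0, 0, 0, -0.022], [0.168, 0.88, 0, 0, 0, -0.022], [0.168, 0.9, 0, 0, 0, -0.022], [0.168, 0.9, 0, 0, 0, -0.022]])

```text
time_s: 35.1
position: [0.4955, 0.3992, 0.2408]
tcp_rot: [[-0.99, -0.14, 0.004], [-0.14, 0.99, -0.001], [-0.003, -0.001, -1.0]]
force: [0.1, -0.4, -0.5]
opening: 0.454
grasp_force: 30.0
```

send_rows(moves=[[0, 0, 0.15, 0, 0, 0], [0, 0, 0.3, 0, 0, 0], [0, 0, 0.45, 0, 0, 0], [0, 0, 0.6, 0, 0, 0], [0, 0, 0.7, 0, 0, 0], [0, 0, 0.77, 0, 0, 0], [0, 0, 0.8, 0, 0, 0], [0, 0, 0.8, 0, 0, 0], [0, 0, 0.8, 0, 0, 0]])

```text
time_s: 36.0
position: [0.4971, 0.3989, 0.0417]
tcp_rot: [[-0.99, -0.138, 0.005], [-0.138, 0.99, 0.001], [-0.005, -0.0, -1.0]]
force: [0.0, -0.7, 0.0]
opening: 0.457
grasp_force: 30.0
```

```bash
python3 - <<'E'
from h import *
print(pose()[0]);n=nest(0,39);plan([[(*n,.030,97.95),(*n,.021,97.95)]])
E
```

```text
[0.49712554 0.39888136 0.04168361]
[0.01, 0.006, 0.047, -0.0, 0.003, 0.0] steps 0.2 
[0.01, 0.006, 0.083, -0.0, 0.003, 0.0] steps 0.2 
--
```

send_rows(moves=[[0.008, 0.005, 0.02, 0, 0, 0], [0.008, 0.005, 0.04, 0, 0, 0], [0.008, 0.005, 0.06, 0, 0, 0], [0.008, 0.005, 0.083, 0, 0, 0], [0.008, 0.005, 0.083, 0, 0, 0], [0.008, 0.005, 0.083, 0, 0, 0]])

```text
time_s: 36.6
position: [0.494, 0.4005, 0.0209]
tcp_rot: [[-0.99, -0.14, 0.004], [-0.14, 0.99, 0.0], [-0.004, -0.0, -1.0]]
force: [-2.0, -0.9, 5.6]
opening: 0.454
grasp_force: 30.0
```

send_rows(moves=[[0, 0, 0, 0, 0, 0], [0, 0, 0, 0, 0, 0], [0, 0, 0, 0, 0, 0], [0, 0, -0.2, 0, 0, 0], [0, 0, -0.4, 0, 0, 0], [0, 0, -0.6, 0, 0, 0], [0, 0, -0.8, 0, 0, 0], [0, 0, -0.88, 0, 0, 0], [0, 0, -0.88, 0, 0, 0]], grip=0.65)

```text
time_s: 37.5
position: [0.4953, 0.4016, 0.2444]
tcp_rot: [[-0.99, -0.139, 0.011], [-0.139, 0.99, 0.004], [-0.012, 0.003, -1.0]]
force: [-1.1, 0.2, -0.9]
opening: 0.651
grasp_force: 0.0
```

```bash
python3 - <<'E'
from chk import *
print(pose()[0])
plan([[(.50,.17,.24,95)],[(.5103,.0158,.24,91.5)],[(.5103,.0158,.120,91.5)]])
E
```

```text
[0.49531558 0.40157701 0.24444537]
[0.111, -0.92, 0.014, 0.002, 0.007, 0.033] steps 4.6 
--
[0.013, -0.618, 0.0, 0.0, 0.0, 0.039] steps 3.1 
--
[0.0, 0.0, 0.48, 0.0, 0.0, 0.0] steps 2.4 
--
```

send_rows(moves=[[0.11, -0.92, 0.014, 0, 0.003, 0.033], [0.11, -0.92, 0.014, 0, 0.003, 0.033], [0.11, -0.92, 0.014, 0, 0.003, 0.033], [0.11, -0.92, 0.014, 0, 0.003, 0.033], [0.11, -0.92, 0.014, 0, 0.003, 0.033], [0.11, -0.92, 0.014, 0, 0.003, 0.033]], grip=0.63)

```text
time_s: 38.1
position: [0.4968, 0.1649, 0.2345]
tcp_rot: [[-0.997, -0.083, -0.006], [-0.083, 0.997, -0.002], [0.006, -0.002, -1.0]]
force: [0.6, 0.3, 0.2]
opening: 0.632
grasp_force: 0.0
```

send_rows(moves=[[0.013, -0.62, 0, 0, 0, 0.04], [0.013, -0.62, 0, 0, 0, 0.04], [0.013, -0.62, 0, 0, 0, 0.04], [0.013, -0.62, 0, 0, 0, 0.04], [0.013, -0.62, 0, 0, 0, 0.04], [0.013, -0.62, 0, 0, 0, 0.04]])

```text
time_s: 38.7
position: [0.5077, 0.0154, 0.2356]
tcp_rot: [[-1.0, -0.026, -0.004], [-0.026, 1.0, 0.001], [0.004, 0.001, -1.0]]
force: [0.0, 1.1, -0.5]
opening: 0.628
grasp_force: 0.0
```

```bash
python3 - <<'E'
from chk import *
print(pose()[0]); check()
plan([[(.5108,.0158,.120,91.5)]])
E
```

```text
[0.50771805 0.01538542 0.23563533]
tile [490.4 401.2] [39.7 44.1] 7.3 z 0.0295 [0.0261 0.0321] nearest nest dist [ 4.4  0.  39. ]
tile [436.8 314.9] [49.3 29.2] 6.3 z 0.0291 [0.0257 0.0314] nearest nest dist [  5.3 -64.  -39. ]
tile [426.  390.4] [49.8 29.1] 8.8 z 0.0291 [0.0256 0.0323] nearest nest dist [  5.3 -64.   39. ]
[-0.014, -0.0, 0.463, 0.0, -0.002, 0.0] steps 2.3 
--
```

send_rows(moves=[[-0.014, 0, 0.15, 0, -0.002, 0], [-0.014, 0, 0.3, 0, -0.002, 0], [-0.014, 0, 0.4, 0, -0.002, 0], [-0.014, 0, 0.46, 0, -0.002, 0], [-0.014, 0, 0.46, 0, -0.002, 0], [-0.014, 0, 0.46, 0, -0.002, 0]])

```text
time_s: 39.35
position: [0.5117, 0.0154, 0.1216]
tcp_rot: [[-1.0, -0.027, 0.001], [-0.027, 1.0, -0.0], [-0.001, -0.0, -1.0]]
force: [0.8, 0.0, 0.0]
opening: 0.631
grasp_force: 0.0
```

send_rows(moves=[[0, 0, 0, 0, 0, 0], [0, 0, 0, 0, 0, 0], [0, 0, 0, 0, 0, 0], [0, 0, 0, 0, 0, 0], [0, 0, -0.05, 0, 0, 0]], grip=0.0)

```text
time_s: 39.85
position: [0.5107, 0.0141, 0.1335]
tcp_rot: [[-1.0, -0.025, -0.001], [-0.025, 1.0, -0.0], [0.001, -0.0, -1.0]]
force: [-0.6, 0.0, -0.5]
opening: 0.456
grasp_force: 30.0
```

```bash
python3 - <<'E'
from chk import *
n=nest(0,-39)-[.001,0];print(n,pose()[0])
p=pose()[0]
plan([[(p[0],p[1],.24,91.5),(.51,.13,.24,95)],[(*n,.24,97.95)],[(*n,.04,97.95)]])
E
```

```text
[0.50439405 0.32277482] [0.51070842 0.01407948 0.13348495]
[0.0, -0.0, -0.426, -0.0, -0.001, -0.001] steps 2.1 
[-0.008, 0.464, -0.426, 0.0, -0.001, -0.04] steps 2.3 
--
[-0.045, 0.77, 0.0, 0.0, 0.0, -0.033] steps 3.9 
--
[0.0, 0.0, 0.8, 0.0, 0.0, 0.0] steps 4.0 
--
```

send_rows(moves=[[0, 0, -0.15, 0, 0, 0], [0, 0, -0.3, 0, 0, 0], [0, 0, -0.43, 0, 0, 0], [0, 0.15, -0.43, 0, 0, -0.01], [-0.008, 0.3, -0.43, 0, 0, -0.03], [-0.008, 0.43, -0.43, 0, 0, -0.04], [-0.008, 0.464, -0.43, 0, 0, -0.04]])

```text
time_s: 40.55
position: [0.5099, 0.1325, 0.2416]
tcp_rot: [[-0.996, -0.091, 0.001], [-0.091, 0.996, 0.0], [-0.001, 0.0, -1.0]]
force: [0.2, -1.0, -0.2]
opening: 0.456
grasp_force: 30.0
```

send_rows(moves=[[-0.01, 0.15, 0, 0, 0, -0.01], [-0.02, 0.31, 0, 0, 0, -0.02], [-0.03, 0.47, 0, 0, 0, -0.033], [-0.04, 0.63, 0, 0, 0, -0.033], [-0.045, 0.74, 0, 0, 0, -0.033], [-0.045, 0.77, 0, 0, 0, -0.033], [-0.045, 0.77, 0, 0, 0, -0.033]])

```text
time_s: 41.25
position: [0.5047, 0.3229, 0.241]
tcp_rot: [[-0.99, -0.141, 0.001], [-0.141, 0.99, -0.001], [-0.001, -0.002, -1.0]]
force: [0.2, 0.1, -0.3]
opening: 0.454
grasp_force: 30.0
```

send_rows(moves=[[0, 0, 0.15, 0, 0, 0], [0, 0, 0.3, 0, 0, 0], [0, 0, 0.45, 0, 0, 0], [0, 0, 0.6, 0, 0, 0], [0, 0, 0.7, 0, 0, 0], [0, 0, 0.77, 0, 0, 0], [0, 0, 0.8, 0, 0, 0], [0, 0, 0.8, 0, 0, 0], [0, 0, 0.8, 0, 0, 0]])

```text
time_s: 42.15
position: [0.5061, 0.3222, 0.0423]
tcp_rot: [[-0.99, -0.138, 0.003], [-0.138, 0.99, -0.0], [-0.003, -0.001, -1.0]]
force: [0.0, -0.2, -0.6]
opening: 0.458
grasp_force: 30.0
```

```bash
python3 - <<'E'
from h import *
print(pose()[0]);n=nest(0,-39)-[.001,0];plan([[(*n,.030,97.95),(*n,.021,97.95)]])
E
```

```text
[0.50614091 0.32216383 0.04227588]
[0.007, 0.003, 0.049, -0.0, 0.002, 0.0] steps 0.2 
[0.007, 0.003, 0.085, -0.0, 0.002, 0.0] steps 0.2 
--
```

send_rows(moves=[[0.004, 0.002, 0.02, 0, 0, 0], [0.004, 0.002, 0.04, 0, 0, 0], [0.004, 0.002, 0.06, 0, 0, 0], [0.004, 0.002, 0.085, 0, 0, 0], [0.004, 0.002, 0.085, 0, 0, 0], [0.004, 0.002, 0.085, 0, 0, 0]])

```text
time_s: 42.75
position: [0.5045, 0.3234, 0.0209]
tcp_rot: [[-0.99, -0.14, 0.002], [-0.14, 0.99, -0.0], [-0.002, -0.001, -1.0]]
force: [-1.2, 0.1, 6.2]
opening: 0.455
grasp_force: 30.0
```

send_rows(moves=[[0, 0, 0, 0, 0, 0], [0, 0, 0, 0, 0, 0], [0, 0, 0, 0, 0, 0], [0, 0, -0.2, 0, 0, 0], [0, 0, -0.4, 0, 0, 0], [0, 0, -0.6, 0, 0, 0], [0, 0, -0.8, 0, 0, 0], [0, 0, -0.88, 0, 0, 0], [0, 0, -0.88, 0, 0, 0]], grip=0.65)

```text
time_s: 43.65
position: [0.506, 0.3242, 0.2443]
tcp_rot: [[-0.99, -0.139, 0.01], [-0.139, 0.99, 0.003], [-0.01, 0.001, -1.0]]
force: [0.9, -0.3, -0.1]
opening: 0.652
grasp_force: 0.0
```

```bash
python3 - <<'E'
from chk import *
print(pose()[0])
plan([[(.5652,.098,.24,95)],[(.5652,.098,.120,95)]])
E
```

```text
[0.50604778 0.32420644 0.24429868]
[-0.108, -0.929, 0.017, 0.001, 0.006, 0.034] steps 4.7 
--
[0.0, 0.0, 0.48, 0.0, 0.0, 0.0] steps 2.4 
--
```

send_rows(moves=[[-0.11, -0.93, 0.017, 0, 0.003, 0.034], [-0.11, -0.93, 0.017, 0, 0.003, 0.034], [-0.11, -0.93, 0.017, 0, 0.003, 0.034], [-0.11, -0.93, 0.017, 0, 0.003, 0.034], [-0.11, -0.93, 0.017, 0, 0.003, 0.034], [-0.11, -0.93, 0.017, 0, 0.003, 0.034], [-0.11, -0.93, 0.017, 0, 0.003, 0.034]], grip=0.68)

```text
time_s: 44.35
position: [0.5625, 0.0961, 0.2342]
tcp_rot: [[-0.996, -0.084, -0.007], [-0.084, 0.996, -0.0], [0.007, 0.0, -1.0]]
force: [0.6, 0.5, 0.1]
opening: 0.683
grasp_force: 0.0
```

```bash
python3 - <<'E'
from chk import *
print(pose()[0]); check()
plan([[(.5652,.098,.120,95)]])
E
```

```text
[0.5624821  0.09610448 0.23415074]
tile [501.3 323. ] [39.7 40.8] 8.3 z 0.0293 [0.026  0.0317] nearest nest dist [  4.1   0.  -39. ]
tile [490.4 400.5] [39.5 41.9] 7.7 z 0.0287 [0.0256 0.0322] nearest nest dist [ 4.3  0.  39. ]
tile [437.1 317.2] [48.2 26.5] 1.1 z 0.0292 [0.0266 0.0322] nearest nest dist [  5.9 -64.  -39. ]
tile [426.2 389.6] [49.6 28.9] 8.1 z 0.029 [0.0254 0.032 ] nearest nest dist [  5.2 -64.   39. ]
[-0.015, 0.003, 0.458, 0.0, -0.004, -0.001] steps 2.3 
--
```

send_rows(moves=[[-0.012, 0.003, 0.15, 0, -0.003, 0], [-0.012, 0.003, 0.3, 0, -0.003, 0], [-0.012, 0.003, 0.4, 0, -0.003, 0], [-0.012, 0.003, 0.457, 0, -0.003, 0], [-0.012, 0.003, 0.457, 0, -0.003, 0], [-0.012, 0.003, 0.457, 0, -0.003, 0]])

```text
time_s: 45.0
position: [0.5656, 0.099, 0.1216]
tcp_rot: [[-0.996, -0.088, 0.001], [-0.088, 0.996, -0.0], [-0.001, -0.0, -1.0]]
force: [0.2, -0.1, 0.2]
opening: 0.681
grasp_force: 0.0
```

send_rows(moves=[[0, 0, 0, 0, 0, 0], [0, 0, 0, 0, 0, 0], [0, 0, 0, 0, 0, 0], [0, 0, 0, 0, 0, 0], [0, 0, -0.05, 0, 0, 0]], grip=0.0)

```text
time_s: 45.5
position: [0.5648, 0.0976, 0.1337]
tcp_rot: [[-0.996, -0.086, -0.002], [-0.086, 0.996, -0.001], [0.002, -0.001, -1.0]]
force: [-1.2, 0.6, -1.6]
opening: 0.539
grasp_force: 30.0
```

```bash
python3 - <<'E'
from chk import *
n=nest(64,39)-[.001,0];print(n,pose()[0])
p=pose()[0]
plan([[(p[0],p[1],.24,95),(.56,.20,.24,95)],[(*n,.24,97.95)],[(*n,.04,97.95)]])
E
```

```text
[0.55699086 0.40887694] [0.56481903 0.09756894 0.13372574]
[0.001, -0.0, -0.425, -0.0, -0.001, -0.001] steps 2.1 
[-0.015, 0.41, -0.425, -0.0, -0.001, -0.001] steps 2.1 
--
[-0.061, 0.833, 0.0, 0.0, 0.0, -0.033] steps 4.2 
--
[0.0, 0.0, 0.8, 0.0, 0.0, 0.0] steps 4.0 
--
```

send_rows(moves=[[0, 0, -0.15, 0, 0, 0], [0, 0, -0.3, 0, 0, 0], [0, 0, -0.425, 0, 0, 0], [0, 0.15, -0.425, 0, 0, 0], [-0.015, 0.3, -0.425, 0, 0, 0], [-0.015, 0.41, -0.425, 0, 0, 0], [-0.015, 0.41, -0.425, 0, 0, 0]])

```text
time_s: 46.2
position: [0.56, 0.2032, 0.2413]
tcp_rot: [[-0.996, -0.09, 0.002], [-0.09, 0.996, 0.001], [-0.002, 0.0, -1.0]]
force: [-0.1, -1.1, -0.5]
opening: 0.538
grasp_force: 30.0
```

send_rows(moves=[[-0.01, 0.15, 0, 0, 0, -0.01], [-0.02, 0.31, 0, 0, 0, -0.02], [-0.04, 0.47, 0, 0, 0, -0.033], [-0.05, 0.63, 0, 0, 0, -0.033], [-0.061, 0.78, 0, 0, 0, -0.033], [-0.061, 0.833, 0, 0, 0, -0.033], [-0.061, 0.833, 0, 0, 0, -0.033]])

```text
time_s: 46.9
position: [0.5576, 0.4098, 0.2403]
tcp_rot: [[-0.99, -0.14, 0.001], [-0.14, 0.99, -0.001], [-0.001, -0.001, -1.0]]
force: [0.1, -0.9, -0.5]
opening: 0.539
grasp_force: 30.0
```

send_rows(moves=[[0, 0, 0.15, 0, 0, 0], [0, 0, 0.3, 0, 0, 0], [0, 0, 0.45, 0, 0, 0], [0, 0, 0.6, 0, 0, 0], [0, 0, 0.7, 0, 0, 0], [0, 0, 0.77, 0, 0, 0], [0, 0, 0.8, 0, 0, 0], [0, 0, 0.8, 0, 0, 0], [0, 0, 0.8, 0, 0, 0]])

```text
time_s: 47.8
position: [0.5595, 0.4089, 0.0419]
tcp_rot: [[-0.991, -0.137, 0.004], [-0.137, 0.991, 0.0], [-0.004, -0.0, -1.0]]
force: [0.1, -0.0, -0.2]
opening: 0.538
grasp_force: 30.0
```

```bash
python3 - <<'E'
from h import *
print(pose()[0]);n=nest(64,39)-[.001,0];plan([[(*n,.030,97.95),(*n,.021,97.95)]])
E
```

```text
[0.55951579 0.40893532 0.04190198]
[0.01, 0.001, 0.048, -0.0, 0.003, -0.001] steps 0.2 
[0.01, 0.001, 0.084, -0.0, 0.003, -0.001] steps 0.2 
--
```

send_rows(moves=[[0.006, 0.001, 0.02, 0, 0, 0], [0.006, 0.001, 0.04, 0, 0, 0], [0.006, 0.001, 0.06, 0, 0, 0], [0.006, 0.001, 0.084, 0, 0, 0], [0.006, 0.001, 0.084, 0, 0, 0], [0.006, 0.001, 0.084, 0, 0, 0]])

```text
time_s: 48.4
position: [0.557, 0.4091, 0.0213]
tcp_rot: [[-0.99, -0.139, 0.002], [-0.139, 0.99, -0.001], [-0.002, -0.001, -1.0]]
force: [-2.4, -1.6, 10.4]
opening: 0.542
grasp_force: 30.0
```

send_rows(moves=[[0, 0, 0, 0, 0, 0], [0, 0, 0, 0, 0, 0], [0, 0, 0, 0, 0, 0], [0, 0, -0.2, 0, 0, 0], [0, 0, -0.4, 0, 0, 0], [0, 0, -0.6, 0, 0, 0], [0, 0, -0.8, 0, 0, 0], [0, 0, -0.88, 0, 0, 0], [0, 0, -0.88, 0, 0, 0]], grip=0.7)

```text
time_s: 49.3
position: [0.5587, 0.4103, 0.2442]
tcp_rot: [[-0.99, -0.138, 0.01], [-0.138, 0.99, 0.004], [-0.01, 0.002, -1.0]]
force: [1.0, 0.6, -0.2]
opening: 0.701
grasp_force: 0.0
```

```bash
python3 - <<'E'
from chk import *
print(pose()[0])
plan([[(.60,.17,.29,95)],[(.575,-.06,.31,93)],[(.55,-.20,.31,91)]])
im,d=cap('wrist');W=wworld(d);Z=W[...,2];cv2.imwrite('pics/w11.png',im[:,:,::-1])
E
```

```text
[0.55872428 0.41026408 0.24419557]
[-0.033, -0.974, -0.185, 0.002, 0.007, 0.032] steps 5.0 
--
[0.18, -0.908, -0.08, 0.0, 0.0, 0.022] steps 4.6 
--
[0.129, -0.554, 0.0, 0.0, 0.0, 0.022] steps 2.8 
--
```

View pics/w11.png

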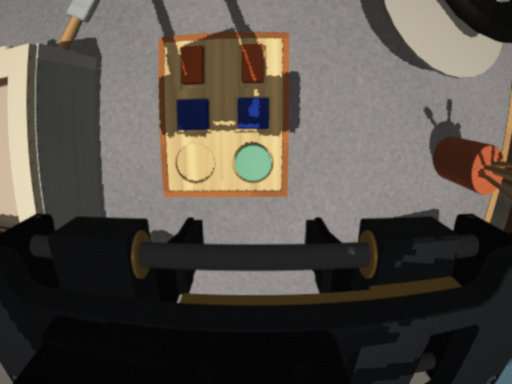

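send_rows(moves=[[-0.033, -0.97, -0.185, 0, 0.003, 0.032], [-0.033, -0.97, -0.185, 0, 0.003, 0.032], [-0.033, -0.97, -0.185, 0, 0.003, 0.032], [-0.033, -0.97, -0.185, 0, 0.003, 0.032], [-0.033, -0.97, -0.185, 0, 0.003, 0.032], [-0.033, -0.97, -0.185, 0, 0.003, 0.032]], grip=0.9)

```text
time_s: 49.95
position: [0.5989, 0.164, 0.2842]
tcp_rot: [[-0.997, -0.081, -0.005], [-0.081, 0.997, -0.004], [0.005, -0.004, -1.0]]
force: [0.2, 0.7, 0.1]
opening: 0.896
grasp_force: 0.0
```

```bash
python3 - <<'E'
from chk import *
print(pose()[0]); check()
z=cap('top');W=world('top',z[1]);Z=W[...,2];v,u=np.mgrid[:384,:512]
m=(Z>.03)&(Z<.055)&(u>325)&(u<440)&(v>150)&(v<270)
q=W[m];r=cv2.minAreaRect(q[:,:2].astype(np.float32)*1000);print('lid',r,np.median(q[:,2]))
m=(Z>.08)&(Z<.1)&(u>325)&(u<440)&(v>150)&(v<270);print('knob',W[m].mean(0),m.sum())
plan([[(.575,-.06,.31,93)],[(.55,-.20,.31,91)]])
E
```

```text
[0.59889468 0.16402061 0.28421555]
tile [501.3 323. ] [39.4 41.4] 8.3 z 0.0292 [0.026 0.032] nearest nest dist [  4.1   0.  -39. ]
lid ((490.01171875, -371.7309875488281), (225.2633819580078, 217.84649658203125), 1.2256569862365723) 0.04339513237880252
knob [ 0.48976655 -0.37103122  0.09055969] 193
[0.167, -0.904, -0.105, -0.0, -0.005, 0.021] steps 4.6 
--
[0.129, -0.554, 0.0, 0.0, 0.0, 0.022] steps 2.8 
--
```

All five tiles sit in their nests in this view: oblongs at (192,65) and (253,62), squares at (193,115) and (253,113), and the round at (253,162). The lid has been knocked about 20 mm, to (490,-371.5) at yaw 1.2°, but it is still flat.

send_rows(moves=[[0.167, -0.9, -0.1, 0, 0, 0.021], [0.167, -0.9, -0.1, 0, 0, 0.021], [0.167, -0.9, -0.1, 0, 0, 0.021], [0.167, -0.9, -0.1, 0, 0, 0.021], [0.167, -0.9, -0.1, 0, 0, 0.021], [0.167, -0.9, -0.1, 0, 0, 0.021]], grip=1.0)

```text
time_s: 50.65
position: [0.5759, -0.0598, 0.3098]
tcp_rot: [[-0.999, -0.052, -0.005], [-0.052, 0.999, -0.001], [0.005, -0.001, -1.0]]
force: [-0.4, 0.5, -1.2]
opening: 0.998
grasp_force: 0.0
```

```bash
python3 - <<'E'
from chk import *
print(pose()[0]); check()
plan([[(.545,-.26,.31,91.2)],[(.4905,-.3715,.25,91.2)],[(.4905,-.3715,.056,91.2)]])
E
```

```text
[ 0.57590469 -0.05983386  0.30981294]
tile [553.4 408.4] [45.6 46.6] 43.2 z 0.0288 [0.0259 0.032 ] nearest nest dist [ 4.6 64.  39. ]
tile [501.2 323.2] [39.6 41.1] 8.0 z 0.0291 [0.0259 0.0326] nearest nest dist [  4.2   0.  -39. ]
tile [490.5 400. ] [39.7 42.4] 8.5 z 0.0292 [0.0252 0.0323] nearest nest dist [ 4.1  0.  39. ]
tile [436.8 314.3] [49.6 29.1] 8.3 z 0.0284 [0.0257 0.0314] nearest nest dist [  5.2 -64.  -39. ]
tile [426.  390.1] [49.7 28.8] 9.3 z 0.0291 [0.026  0.0321] nearest nest dist [  5.3 -64.   39. ]
[0.166, -0.802, -0.001, 0.0, -0.004, 0.021] steps 4.1 
--
[0.227, -0.441, 0.24, 0.0, 0.0, 0.0] steps 2.8 
--
[0.0, 0.0, 0.776, 0.0, 0.0, 0.0] steps 3.9 
--
```

All five tiles are seated, with tops at z of about .029. On to the lid.

send_rows(moves=[[0.166, -0.8, 0, 0, 0, 0.021], [0.166, -0.8, 0, 0, 0, 0.021], [0.166, -0.8, 0, 0, 0, 0.021], [0.166, -0.8, 0, 0, 0, 0.021], [0.166, -0.8, 0, 0, 0, 0.021], [0.166, -0.8, 0, 0, 0, 0.021]])

```text
time_s: 51.3
position: [0.5459, -0.2585, 0.3099]
tcp_rot: [[-1.0, -0.022, -0.005], [-0.022, 1.0, 0.002], [0.005, 0.002, -1.0]]
force: [-0.3, 0.2, -0.0]
opening: 1.001
grasp_force: 0.0
```

send_rows(moves=[[0.227, -0.44, 0.24, 0, 0, 0], [0.227, -0.44, 0.24, 0, 0, 0], [0.227, -0.44, 0.24, 0, 0, 0], [0.227, -0.44, 0.24, 0, 0, 0], [0.227, -0.44, 0.24, 0, 0, 0]])

```text
time_s: 51.8
position: [0.492, -0.3684, 0.2508]
tcp_rot: [[-1.0, -0.023, -0.004], [-0.023, 1.0, 0.002], [0.004, 0.002, -1.0]]
force: [0.2, 1.1, -0.5]
opening: 1.002
grasp_force: 0.0
```

```bash
python3 - <<'E'
from h import *
print(*pose())
im,d=cap('wrist');W=wworld(d);Z=W[...,2]
m=(Z>.083)&(Z<.097)&(abs(W[...,0]-.49)<.06)&(abs(W[...,1]+.371)<.06)
print('head',cv2.minEnclosingCircle(W[m][:,:2].astype(np.float32)*1000),np.median(Z[m]),m.sum())
plan([[(.4905,-.3715,.056,91.2)]])
E
```

```text
[ 0.49197845 -0.36835428  0.25079942] [[-0.99971697 -0.02343731 -0.00408251]
 [-0.0234463   0.99972275  0.00216805]
 [ 0.00403057  0.00226316 -0.99998932]]
head ((490.7345886230469, -373.2816162109375), 20.780370712280273) 0.09116914577016919 1044
[0.006, -0.013, 0.782, 0.001, -0.002, 0.002] steps 3.9 
--
```

send_rows(moves=[[0.004, -0.016, 0.15, 0, -0.002, 0], [0.004, -0.016, 0.32, 0, -0.002, 0], [0.004, -0.016, 0.48, 0, -0.002, 0], [0.004, -0.016, 0.62, 0, -0.002, 0], [0.004, -0.016, 0.72, 0, -0.002, 0], [0.004, -0.016, 0.78, 0, -0.002, 0], [0.004, -0.016, 0.78, 0, -0.002, 0], [0.004, -0.016, 0.78, 0, -0.002, 0]])

```text
time_s: 52.65
position: [0.4911, -0.375, 0.0579]
tcp_rot: [[-1.0, -0.024, 0.002], [-0.024, 1.0, -0.002], [-0.001, -0.002, -1.0]]
force: [0.7, -0.5, 0.1]
opening: 1.001
grasp_force: 0.0
```

send_rows(moves=[[0, 0, 0, 0, 0, 0], [0, 0, 0, 0, 0, 0], [0, 0, 0, 0, 0, 0], [0, 0, 0, 0, 0, 0], [0, 0, 0, 0, 0, 0], [0, 0, 0, 0, 0, 0]], grip=0.0)

```text
time_s: 53.25
position: [0.4897, -0.3753, 0.0569]
tcp_rot: [[-1.0, -0.022, 0.0], [-0.022, 1.0, -0.001], [-0.0, -0.001, -1.0]]
force: [0.3, 0.1, 0.2]
opening: 0.539
grasp_force: 0.0
```

```bash
python3 - <<'E'
from h import *
print(*pose(),readout.read_state()['opening'])
plan([[(.4905,-.372,.29,91.2)],[(.545,-.18,.31,93)],[(.5697,.045,.31,95.2)],[(.5697,.0612,.215,95.2)]])
E
```

```text
[ 0.48967777 -0.37533949  0.05688784] [[-9.99763734e-01 -2.17361839e-02  1.21972212e-04]
 [-2.17363011e-02  9.99763176e-01 -1.06025161e-03]
 [-9.88975020e-05 -1.06265233e-03 -9.99999430e-01]] 0.539048666485245
[-0.004, 0.012, -0.932, -0.001, 0.0, 0.001] steps 4.7 
--
[-0.234, 0.763, -0.08, 0.0, 0.0, -0.02] steps 4.0 
--
[-0.146, 0.894, 0.0, 0.0, 0.0, -0.024] steps 4.5 
--
[-0.006, 0.065, 0.38, 0.0, 0.0, 0.0] steps 1.9 
--
```

send_rows(moves=[[0, 0, 0, 0, 0, 0], [0, 0, 0, 0, 0, 0], [0, 0, 0, 0, 0, 0], [0, 0, -0.1, 0, 0, 0], [0, 0, -0.2, 0, 0, 0], [0, 0, -0.2, 0, 0, 0]])

```text
time_s: 53.85
position: [0.4914, -0.3775, 0.1093]
tcp_rot: [[-1.0, -0.022, 0.005], [-0.022, 1.0, -0.007], [-0.004, -0.007, -1.0]]
force: [-0.0, -0.9, -3.7]
opening: 0.456
grasp_force: 29.3
```

send_rows(moves=[[0, 0, -0.12, 0, 0, 0], [0, 0, -0.26, 0, 0, 0], [0, 0, -0.4, 0, 0, 0], [0, 0, -0.54, 0, 0, 0], [0, 0, -0.68, 0, 0, 0], [0, 0, -0.78, 0, 0, 0], [0, 0, -0.8, 0, 0, 0], [0, 0, -0.8, 0, 0, 0]])

```text
time_s: 54.65
position: [0.4895, -0.375, 0.3058]
tcp_rot: [[-1.0, -0.022, -0.0], [-0.022, 1.0, -0.001], [0.0, -0.001, -1.0]]
force: [-0.8, -0.1, -3.9]
opening: 0.457
grasp_force: 29.3
```

```bash
python3 - <<'E'
from h import *
print(*pose(),readout.read_state()['opening'],readout.read_state()['force'])
plan([[(.545,-.18,.31,93)],[(.5697,.045,.31,95.2)],[(.5697,.0612,.215,95.2)]])
E
```

```text
[ 0.48951975 -0.37502439  0.30575898] [[-9.99759991e-01 -2.19033783e-02 -4.49715614e-04]
 [-2.19030057e-02  9.99759766e-01 -8.17364933e-04]
 [ 4.67510630e-04 -8.07318635e-04 -9.99999565e-01]] 0.4565323629509159 [-0.80368774 -0.08291109 -3.89893789]
[-0.239, 0.775, -0.018, -0.001, -0.0, -0.019] steps 4.1 
--
[-0.146, 0.894, 0.0, 0.0, 0.0, -0.024] steps 4.5 
--
[-0.006, 0.065, 0.38, 0.0, 0.0, 0.0] steps 1.9 
--
```

send_rows(moves=[[-0.04, 0.12, -0.018, 0, 0, 0], [-0.08, 0.26, -0.018, 0, 0, -0.01], [-0.12, 0.4, -0.018, 0, 0, -0.015], [-0.165, 0.54, -0.018, 0, 0, -0.019], [-0.21, 0.68, -0.018, 0, 0, -0.019], [-0.239, 0.76, -0.018, 0, 0, -0.019], [-0.239, 0.775, -0.018, 0, 0, -0.019]])

```text
time_s: 55.35
position: [0.5445, -0.1766, 0.3078]
tcp_rot: [[-0.998, -0.055, -0.005], [-0.055, 0.998, 0.003], [0.005, 0.003, -1.0]]
force: [-0.1, -0.3, -4.2]
opening: 0.459
grasp_force: 29.4
```

send_rows(moves=[[-0.02, 0.12, 0, 0, 0, 0], [-0.04, 0.26, 0, 0, 0, -0.01], [-0.065, 0.4, 0, 0, 0, -0.02], [-0.09, 0.54, 0, 0, 0, -0.024], [-0.11, 0.68, 0, 0, 0, -0.024], [-0.135, 0.82, 0, 0, 0, -0.024], [-0.15, 0.92, 0, 0, 0, -0.024], [-0.152, 0.96, 0, 0, 0, -0.024], [-0.152, 0.96, 0, 0, 0, -0.024]])

```text
time_s: 56.25
position: [0.5699, 0.0619, 0.3091]
tcp_rot: [[-0.996, -0.091, -0.003], [-0.091, 0.996, -0.002], [0.003, -0.001, -1.0]]
force: [-0.3, -0.1, -3.9]
opening: 0.457
grasp_force: 29.4
```

```bash
python3 - <<'E'
from h import *
p,R=pose();print(p,readout.read_state()['opening'],readout.read_state()['force'])
plan([[(.5697,.0612,.225,95.2),(.5697,.0612,.208,95.2)]])
im,d=cap('wrist');W=wworld(d);Z=W[...,2];cv2.imwrite('pics/w12.png',im[:,:,::-1])
# far (-x) edge of lid top
m=(abs(Z-(p[2]-.014))<.012)&(abs(W[...,1]-p[1])<.12)&(W[...,0]<p[0]-.06)&(im.min(2)>40)
q=W[m]*1000
A=np.c_[q[:,:2]/1000,np.ones(len(q))];k=np.linalg.lstsq(A,q[:,2]/1000,rcond=None)[0];print('slopes',k[:2],'top at tcp',k@[p[0],p[1],1])
E_=[]
for y0 in np.arange(-80,81,10):
    s=abs(q[:,1]-p[1]*1000-y0)<4
    if s.sum()>10: E_.append((y0,np.percentile(q[s,0],1)))
E_=np.array(E_);f=np.polyfit(E_[:,0],E_[:,1],1);print('edge slope -> lid yaw deg',-np.degrees(np.arctan(f[0])),'edge x at centre',f[1],'centre x',f[1]+112)
E
```

```text
[0.56991345 0.06194362 0.30911741] 0.45700528644340166 [-0.29277513 -0.08762925 -3.91769247]
[-0.0, -0.002, 0.336, -0.001, -0.002, 0.0] steps 1.7 
[-0.0, -0.002, 0.404, -0.001, -0.002, 0.0] steps 0.3 
--
slopes [ 0.00698425 -0.00455454] top at tcp 0.29665185497887453
edge slope -> lid yaw deg 4.813251820409886 edge x at centre 459.0825124234351 centre x 571.0825124234351
```

The lid's yaw is 4.8° against 5.2° for the kiln, and it is within about 1.5 mm of centre. Lower it.

send_rows(moves=[[0, -0.002, 0.1, 0, 0, 0], [0, -0.002, 0.2, 0, 0, 0], [0, -0.002, 0.28, 0, 0, 0], [0, -0.002, 0.34, 0, 0, 0], [0, -0.002, 0.37, 0, 0, 0], [0, -0.002, 0.39, 0, 0, 0], [0, -0.002, 0.4, 0, 0, 0], [0, -0.002, 0.4, 0, 0, 0], [0, -0.002, 0.4, 0, 0, 0]])

```text
time_s: 57.2
position: [0.5713, 0.0609, 0.2116]
tcp_rot: [[-0.996, -0.089, 0.002], [-0.089, 0.996, -0.001], [-0.002, -0.001, -1.0]]
force: [-0.1, 0.5, -4.0]
opening: 0.461
grasp_force: 29.4
```

send_rows(moves=[[0.003, 0, 0.01, 0, 0, 0], [0.003, 0, 0.016, 0, 0, 0], [0.003, 0, 0.022, 0, 0, 0], [0.003, 0, 0.024, 0, 0, 0], [0.003, 0, 0.024, 0, 0, 0]])

```text
time_s: 57.7
position: [0.5701, 0.0609, 0.2067]
tcp_rot: [[-0.996, -0.09, 0.001], [-0.09, 0.996, -0.001], [-0.001, -0.001, -1.0]]
force: [-3.1, -1.4, 5.9]
opening: 0.462
grasp_force: 29.2
```

Contact. Release, rise, and move clear.

send_rows(moves=[[0, 0, 0, 0, 0, 0], [0, 0, 0, 0, 0, 0], [0, 0, 0, 0, 0, 0], [0, 0, 0, 0, 0, 0], [0, 0, 0, 0, 0, 0], [0, 0, -0.2, 0, 0, 0], [0, 0, -0.4, 0, 0, 0], [0, 0, -0.5, 0, 0, 0], [0.3, -0.5, -0.5, 0, 0, 0], [0.3, -0.9, -0.5, 0, 0, 0], [0.3, -0.9, -0.5, 0, 0, 0], [0.3, -0.9, -0.5, 0, 0, 0]], grip=0.9)

```text
time_s: 58.9
position: [0.5216, -0.133, 0.3303]
tcp_rot: [[-0.996, -0.09, 0.001], [-0.09, 0.996, -0.001], [-0.001, -0.001, -1.0]]
force: [0.6, 1.1, -0.1]
opening: 0.899
grasp_force: 0.0
```

send_rows(moves=[[0.1, -0.6, 0, 0, 0, 0], [0.1, -0.6, 0, 0, 0, 0], [0.1, -0.6, 0, 0, 0, 0], [0.1, -0.6, 0, 0, 0, 0], [0.1, -0.6, 0, 0, 0, 0], [0.1, -0.6, 0, 0, 0, 0]])

```text
time_s: 59.5
position: [0.5105, -0.282, 0.3299]
tcp_rot: [[-0.996, -0.09, -0.001], [-0.09, 0.996, 0.0], [0.001, 0.0, -1.0]]
force: [0.0, 0.6, 0.5]
opening: 0.902
grasp_force: 0.0
```

```bash
python3 - <<'E'
from chk import *
print(pose()[0]); check()
im,d=cap('top');W=world('top',d);Z=W[...,2];v,u=np.mgrid[:384,:512]
m=(Z>.182)&(Z<.203)&(u>170)&(u<287)&(v>120)&(v<250)
k,l,st,_=cv2.connectedComponentsWithStats(m.astype(np.uint8));m=l==1+np.argmax(st[1:,4])
q=W[m];r=cv2.minAreaRect(q[:,:2].astype(np.float32)*1000);print('lid',r,np.median(q[:,2]))
A=np.c_[q[:,:2],np.ones(len(q))];print('slope',np.linalg.lstsq(A,q[:,2],rcond=None)[0][:2])
m=(Z>.225)&(Z<.25)&(u>205)&(u<262)&(v>155)&(v<215);print('knob',W[m].mean(0))
cv2.imwrite('pics/t13.png',cv2.resize(cv2.convertScaleAbs(im[80:290,80:440,::-1],alpha=1.5),None,fx=2.2,fy=2.2))
E
```

```text
[ 0.51052924 -0.28200284  0.32991302]
tile [553.8 408.3] [46.1 46.1] 51.0 z 0.0288 [0.0257 0.032 ] nearest nest dist [ 4.2 64.  39. ]
tile [501.  323.5] [40.  41.1] 9.7 z 0.0289 [0.0254 0.0321] nearest nest dist [  4.5   0.  -39. ]
tile [490.5 399.9] [39.7 40.9] 8.1 z 0.0287 [0.0257 0.0317] nearest nest dist [ 4.1  0.  39. ]
tile [436.9 314.3] [49.3 28.7] 7.3 z 0.0289 [0.0253 0.0314] nearest nest dist [  5.1 -64.  -39. ]
tile [425.4 392.4] [50.  32.5] 10.5 z 0.0289 [0.0254 0.0321] nearest nest dist [  6. -64.  39.]
lid ((570.2866821289062, 61.832855224609375), (225.805908203125, 215.49862670898438), 5.1312127113342285) 0.19355818066975827
slope [0.00018122 0.00051414]
knob [0.56966912 0.06124976 0.24069907]
```

View pics/t13.png

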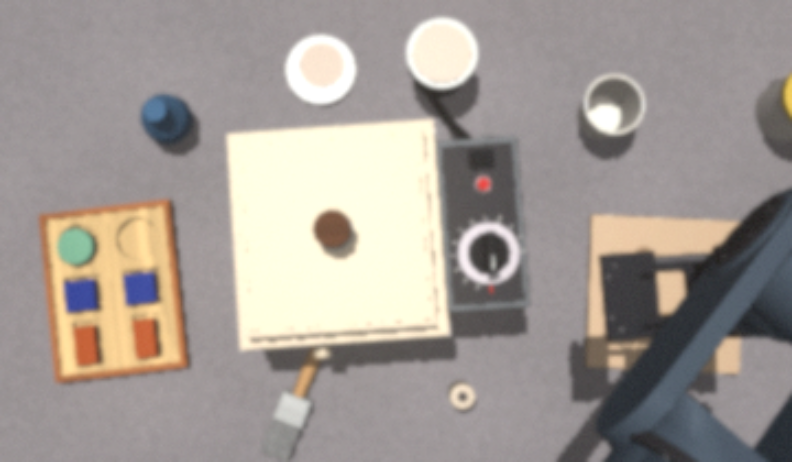

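The lid is square on the kiln at (333,230), with its centre within 1 mm and its yaw at 5.1° against 5.2°. The timer mark points to the red mark at (491,288), and the five tiles are seated in the tray on the left. Handing in.

```bash
python3 -c "
from rig import ticket
print(ticket.hand_in())"
```

```text
the job is handed in; nothing more can be done
None
```

I handed the job in, and the hand-in returned no verdict: the timer is at its zero stop, all five tiles lie flat in nests of their own shape, the lid is back square on the kiln, and no bystander looks shifted in the last camera view.

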